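# Load the mould carrier: frames on the rod by size, cap on, bolt shut

### The job

Get the square mould frames ready for the dishwasher: thread every frame that is there onto the carrier's horizontal rod, the largest first and then each next smaller one, so that the sizes fall from the post to the free end. Then push the black end cap fully onto the tip of the rod, slide the carrier's bolt all the way across in front of the cap and turn its handle down into the notch. Do not knock over the spice jar or the tub.

Things in the scene. Friction and masses are not known exactly. Their poses are not given: they have to be found in the camera images.
- carrier: Aluminium carrier, fast to the worktop; place and yaw vary. Origin on the worktop under the rod's root; own +y runs along the rod from post to free tip. All offsets are in this frame, mm. Rod: steel, 16 diameter, axis x=0, z=100, y 0 to 230. Post: x -18..18, y -20..0, top z=108. Base plate 10 thick: x -35..35, y -37..298, and x 30..220, y 232..298.
- rod_tip (a point): Centre of the rod's free end: x=0, y=230, z=100 of the carrier, with the carrier's axes.
- bolt_notch (a point): Middle of the notch: x=100, y=278, z=105 of the carrier. Housing: x 72..208, y 251..281, top z=112. On its +y side a ridge (y 275..281, top z=105) stops the handle from turning past 0.8 rad except in the 18 mm notch. The bolt is a 14 mm round bar parallel to x at y=263, z=100; drawn back it ends at x=78, across at x=-12, in front of the cap.
- bolt (a joint): Slide of the bolt in m: 0 drawn back, 0.090 fully across with the handle at the notch's middle (stop at 0.093); it moves toward the carrier's -x. About 1.5 N of friction. Starts at 0 to 0.010.
- bolt_handle (a joint): Turn of the bolt's handle in rad about the bar's axis: 0 straight up, grows as it leans toward the carrier's +y, 1.5 level, fully down in the notch (stop). Light friction (0.03 N m): it stays where it is left. Starts at 0.25 to 0.5.
- bolt_grip (a point): Point on the handle 42 mm from the bar's axis, a good place to pinch. The handle is a round steel pin, 10 mm diameter, reaching 58 mm from the bar's axis, with a 16 mm black ball centred 62 mm from it. At bolt=0 the handle is at x=190 of the carrier, at 0.090 at x=100.
- end_cap: Black plastic end cap, a square block 44 x 44 x 50 mm, 70 g. Origin at its middle, own y along its length: +y is the closed end (thin grey disc), the -y end has a round blind hole, 22 mm wide, 30 deep. Lies on a long side, own y within 0.5 rad of the carrier's +y. Fully on the rod its middle is at y=225 of the carrier, its +y along the rod's.
- spice_jar: Spice jar with red cap, 44 mm diameter, 107 mm tall, origin under its middle; a bystander.
- tub: Green lidded tub, 67 mm diameter, 67 mm tall, origin under its middle; a bystander.
- mould_66: Square stainless mould frame 66 x 66 mm outside, 45 deep, 3 mm walls, open right through (hole 60 x 60). Origin at its middle, own y along the hole. Lies on a side on the worktop, hole level, within 0.65 rad of the rod's direction; either end may go first. 0.1 kg. Absent in some runs. Let go on the rod it hangs with its middle 22 mm below the rod's axis.
- mould_58: Square stainless mould frame 58 x 58 mm outside, 45 deep, 3 mm walls, open right through (hole 52 x 52). Origin at its middle, own y along the hole. Lies on a side on the worktop, hole level, within 0.65 rad of the rod's direction; either end may go first. 0.1 kg. Absent in some runs. Let go on the rod it hangs with its middle 18 mm below the rod's axis.
- mould_50: Square stainless mould frame 50 x 50 mm outside, 45 deep, 3 mm walls, open right through (hole 44 x 44). Origin at its middle, own y along the hole. Lies on a side on the worktop, hole level, within 0.65 rad of the rod's direction; either end may go first. 0.1 kg. Absent in some runs. Let go on the rod it hangs with its middle 14 mm below the rod's axis.
- mould_42: Square stainless mould frame 42 x 42 mm outside, 45 deep, 3 mm walls, open right through (hole 36 x 36). Origin at its middle, own y along the hole. Lies on a side on the worktop, hole level, within 0.65 rad of the rod's direction; either end may go first. 0.1 kg. Absent in some runs. Let go on the rod it hangs with its middle 10 mm below the rod's axis.
Things that resemble listed ones, but are neither listed nor needed, are in the scene too. Of the things shaped like the end_cap, the black one is meant.

How it is judged (in metres and radians):
On the way, in this order (a step that is already met when the one before it is completed fails the run):
1. the 66 mm (largest) frame, if there, is threaded on the rod (y of mould_66 in the frame of carrier between 0.015 and 0.185 m and x of mould_66 in the frame of carrier between -0.03 and 0.03 m and z of mould_66 in the frame of carrier between 0.064 and 0.13 m and angle between the y axis of mould_66 and the y axis of carrier, either way round below 0.4 rad), for 0.2 s.
2. the 58 mm frame, if there, is threaded on the rod (y of mould_58 in the frame of carrier between 0.015 and 0.185 m and x of mould_58 in the frame of carrier between -0.026 and 0.026 m and z of mould_58 in the frame of carrier between 0.068 and 0.126 m and angle between the y axis of mould_58 and the y axis of carrier, either way round below 0.4 rad), for 0.2 s.
3. the 50 mm frame, if there, is threaded on the rod (y of mould_50 in the frame of carrier between 0.015 and 0.185 m and x of mould_50 in the frame of carrier between -0.022 and 0.022 m and z of mould_50 in the frame of carrier between 0.072 and 0.122 m and angle between the y axis of mould_50 and the y axis of carrier, either way round below 0.4 rad), for 0.2 s.
4. the 42 mm (smallest) frame, if there, is threaded on the rod (y of mould_42 in the frame of carrier between 0.015 and 0.185 m and x of mould_42 in the frame of carrier between -0.018 and 0.018 m and z of mould_42 in the frame of carrier between 0.076 and 0.118 m and angle between the y axis of mould_42 and the y axis of carrier, either way round below 0.4 rad), for 0.2 s.
5. the end cap is fully on the rod's tip (y of end_cap in the frame of carrier between 0.215 and 0.234 m and x of end_cap in the frame of carrier between -0.007 and 0.007 m and z of end_cap in the frame of carrier between 0.091 and 0.107 m and angle between the y axis of end_cap and the y axis of carrier, either way round below 0.25 rad), for 0.2 s.
6. the bolt is slid across in front of the cap (value of joint bolt above 0.084 m), for 0.05 s.
7. the handle is turned down into the notch (value of joint bolt above 0.084 m and value of joint bolt_handle above 1.25 rad), for 0.2 s.
At the end, for the whole second after the job is handed in: Every frame present is on the rod, largest to smallest from the post (middles 15 to 185 mm from it); the cap is on the tip within 9 mm of home; the bolt is across (84 mm or more) with its handle down (1.25 rad or more); the cap is at rest (all of step 1 and all of step 2 and all of step 3 and all of step 4 and all of step 5 and all of step 7 and linear speed of end_cap below 0.03 m/s); the robot touches nothing.
It fails at once if the spice jar is knocked over (angle between spice_jar's own z axis and vertical above 0.6 rad).
It fails at once if the tub is knocked over (angle between tub's own z axis and vertical above 0.6 rad).
Of mould_66, mould_58, mould_50, mould_42 only 3 to 4 are there at a start; the rules pass over those that are not, and their reading is None.
At some moment in a run one of mould_58, mould_50, mould_42 may be knocked a few centimetres aside while the robot is not near it.
It also fails if it takes over 208 s, if anything falls off the work surface, if the arm or the gripper's body presses on something with over 40 N, if the wrist force passes 120 N, or if a joint passes its speed limit or range.

### The arm

A 7-joint arm with a two-finger parallel gripper is mounted at the origin on a cart in front of the work surface, level with it; the furniture and walls round the work are solid. World frame = base frame: x ahead of the robot, y to its left, z up, the work surface at z = 0. Lengths are in m, angles in degrees, forces in N, time in s.
With the tool pointing down it reaches from about 0.425 to 0.875 m from the base axis. Payload 4.7 kg.
Tool frame: the origin (TCP) lies at the very end of the fingers, on their centre line; the grasp point (between the pads) lies 19 mm behind it (pinch_z is the distance from the TCP to the grasp point, in m); z points along the fingers, y is the direction in which the jaws open and shut (so a half turn about z gives the same grasp; the last joint's range is limited). The gripper opens to 87 mm and grips with 3 to 60 N. Pads are 19 mm wide; open, the fingers measure 117 mm over their backs; the gripper's body (75 mm by 190 mm) begins 51 mm behind the grasp point.
Start: joints at [67.099, 18.392, -4.016, 83.108, 1.295, 78.541, -3.26], TCP at [0.261, -0.595, 0.223] pointing down, gripper open.
Joint ranges: [-163.93, 163.93], [-17.29, 119.83], [-79.2, 71.16], [3.27, 140.29], [-89.18, 269.18], [5.43, 117.66], [-154.24, 154.24]. Speed limits (degrees/s): [147.25, 147.25, 180, 180, 180, 180, 180].

### API

Orientations are given as [roll, pitch, yaw] about the fixed x, y, z axes, in that order (R = Rz(yaw) Ry(pitch) Rx(roll)).
In Python, from cell import get_obs, read_camera, camera_params, sign_off, pinch_z gives the robot as it stands.
- The arm moves only by the shell command python3 -m handwheel 'ROWS' [FORCE]. ROWS is JSON, a list of rows, each a list of 5 numbers: the finger opening in m, from 0 to 0.087, then the shift along the tool's x, y, z in m, then the turn about the tool's z in rad. In form: [[jaw, tx, ty, tz, twist], ...]. A call has 1 to 20 rows; each row is the pose to reach, as a shift and turn from the pose commanded when the call began, along the tool's axes at that moment; what a row does not reach only later rows make up. A row lasts 1/10 s, in which the tool goes at most 50 mm and 8.59 degrees, less where a joint would pass 70% of its speed; a pose out of reach is approached as far as the arm can. A call with a gripper value outside its range is refused whole. The fingers move at their own pace and stop on an object; FORCE is the grip in N (left out, the last holds). Time passes only in rows, so rows that repeat a pose let the fingers close. It gives the time, the measured TCP pose, the force and the opening at its end, in the units of the state.
- get_obs(): the state, without advancing time (a new reading comes with each control period).
- read_camera(name): name is "scene" or "side" or "wrist"; returns the picture (420x560x3 uint8, blue, green, red); there is no depth.
- camera_params(name): a dict with "camera_matrix" (3x3 intrinsics, pixels), "k1" (the pictures are not rectified: a ray, as slopes to the right and down, at radius r is drawn at 1 + k1 r^2 times it, then the intrinsics apply), "R" (3x3) and "t" (3): a world point X has camera coordinates R X + t. Camera axes: x right, y down, z forward; pixel columns grow to the right and rows downward; lengths in m; the calibration is good to about 2 mm. A picture is of the moment at which its call begins: read the wrist's pose just before it. camera_params takes no time and is no camera call; for the wrist camera it gives the pose at the moment of the call.
- sign_off(): hands the job in, once; it reports no verdict.
The state is a dict: "time_s": time; "qpos": joint angles; "joint_velocities": joint speeds; "effort": joint torques, N m; "tool_pos": TCP position; "tool_rot": TCP orientation; "force": force on the tool from outside, world axes, zero at the start; "wrist_torque": the same for the moment, N m; "grip_width": finger opening in m.
Only numpy, scipy, OpenCV 4.12 (cv2) and the standard library are available. Lean on these libraries where they do the work, as an engineer would, in place of code of your own. Each camera call takes 0.05 s, during which the arm holds its last target.

## Working session

There is one attempt and no reset: what is moved stays moved. The work goes in short steps, Python scripts to look and compute and a shell command to move; the robot and the scene stay as the last step left them, time stands still between calls to the robot, and variables do not carry over. Pictures are saved under pics/ and viewed, and the job is handed in when it is done.

```bash
ls; mkdir -p pics; python3 - <<'E'
from cell import *
import cv2
o=get_obs(); print(o, pinch_z)
for n in ["scene","side","wrist"]:
    p=camera_params(n); print(n,p)
    cv2.imwrite(f"pics/{n}0.png",read_camera(n))
E
```

```text
pics
{'time_s': 0.0, 'qpos': array([67.09987745, 18.43743728, -4.01685897, 83.17546403,  1.29391294,
       78.54026857, -3.25779209]), 'joint_velocities': array([ 0.07640718, -0.05225323,  0.00518569,  0.03148689, -0.02604077,
       -0.07071866, -0.00919201]), 'effort': array([-1.15099323e-03, -4.91284096e+01, -4.04575747e-01, -3.12525380e+01,
       -6.38302742e-02,  4.38011752e-02,  1.88743734e-04]), 'tool_pos': array([ 0.26109833, -0.59464729,  0.22147515]), 'tool_rot': array([-1.79892019e+02,  4.29892433e-03,  2.37131393e+01]), 'force': array([ 0.27249532, -0.16041537,  0.0630027 ]), 'wrist_torque': array([-0.02487661, -0.00164528, -0.0505029 ]), 'grip_width': 0.0868783670608926} 0.0187
scene {'camera_matrix': array([[451.57735923,   0.        , 283.03730663],
       [  0.        , 451.57735923, 204.2829208 ],
       [  0.        ,   0.        ,   1.        ]]), 'k1': -0.12566700499072267, 'R': array([[-0.44870863, -0.89367367,  0.00281641],
       [-0.49825836,  0.24755409, -0.83093657],
       [ 0.74188892, -0.37425171, -0.55636004]]), 't': array([0.23370013, 0.37018274, 0.88063277])}
side {'camera_matrix': array([[392.66968307,   0.        , 280.08338311],
       [  0.        , 392.66968307, 211.92876226],
       [  0.        ,   0.        ,   1.        ]]), 'k1': -0.10815437043038058, 'R': array([[ 0.87260972, -0.48788302,  0.02285692],
       [-0.17149297, -0.34987258, -0.92096652],
       [ 0.45732094,  0.79972453, -0.38897073]]), 't': array([-0.55266706,  0.20242531,  1.28289512])}
wrist {'camera_matrix': array([[373.80851771,   0.        , 283.41282926],
       [  0.        , 373.80851771, 213.59381112],
       [  0.        ,   0.        ,   1.        ]]), 'k1': -0.09369578111751606, 'R': array([[ 0.40195474, -0.91565637, -0.00240732],
       [-0.87988408, -0.38697647,  0.27577747],
       [-0.25344898, -0.1087319 , -0.96121849]]), 't': array([-0.65000384, -0.03333436,  0.39098228])}
```

View pics/scene0.png

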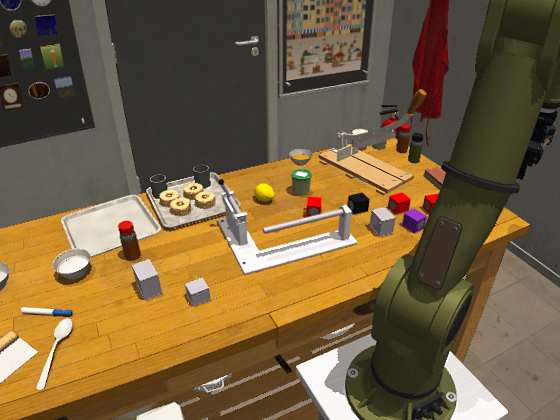

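View pics/side0.png

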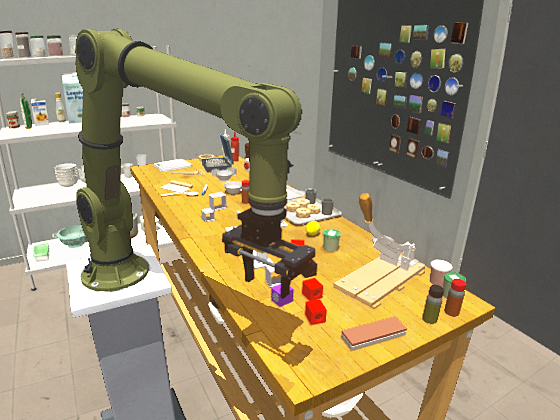

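View pics/wrist0.png

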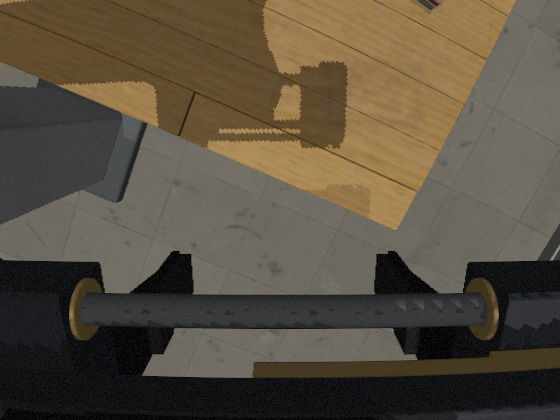

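```bash
cat > h.py <<'E'
import numpy as np, cv2
from cell import *
from scipy.spatial.transform import Rotation as Rot
def P(n): return camera_params(n)
def proj(p,X):
    X=np.atleast_2d(X); c=X@p["R"].T+p["t"]; s=c[:,:2]/c[:,2:]
    s=s*(1+p["k1"]*(s**2).sum(1,keepdims=True)); K=p["camera_matrix"]
    return s*[K[0,0],K[1,1]]+[K[0,2],K[1,2]]
def ray(p,uv):
    K=p["camera_matrix"]; d=np.array([p["k1"],0,0,0,0.])
    uv=np.atleast_2d(np.float64(uv))
    s=cv2.undistortPoints(uv[:,None],K,d)[:,0]
    D=np.c_[s,np.ones(len(s))]@p["R"]; C=-p["R"].T@p["t"]
    return C,D/np.linalg.norm(D,axis=1,keepdims=True)
def onz(p,uv,z=0.):
    C,D=ray(p,uv); return C+D*((z-C[2])/D[:,2:])
def crop(im,u0,v0,u1,v1,k,fn):
    c=cv2.resize(im[v0:v1,u0:u1],None,fx=k,fy=k,interpolation=cv2.INTER_CUBIC)
    cv2.imwrite(fn,c)
def tri(p1,uv1,p2,uv2):
    C1,D1=ray(p1,uv1);C2,D2=ray(p2,uv2);d1=D1[0];d2=D2[0]
    A=np.c_[d1,-d2];s=np.linalg.lstsq(A,C2-C1,rcond=None)[0]
    a=C1+s[0]*d1;b=C2+s[1]*d2
    return (a+b)/2,np.linalg.norm(a-b)
E
python3 - <<'E'
from h import *
im=cv2.imread("pics/scene0.png")
crop(im,200,170,460,280,3,"pics/c1.png")
crop(im,100,210,250,320,5,"pics/c2.png")
im=cv2.imread("pics/side0.png")
crop(im,180,170,380,320,4,"pics/c3.png")
p=P("scene"); print(-p["R"].T@p["t"]); p=P("side"); print(-p["R"].T@p["t"])
E
```

```text
[-0.36402178  0.44678972  0.79688906]
[-0.06971764 -1.22477651  0.69806785]
```

View pics/c1.png

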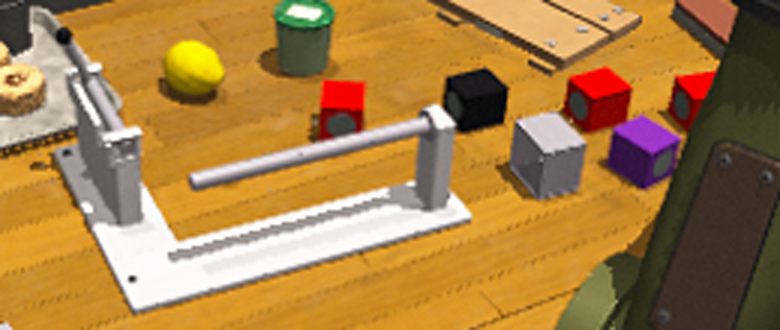

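View pics/c2.png

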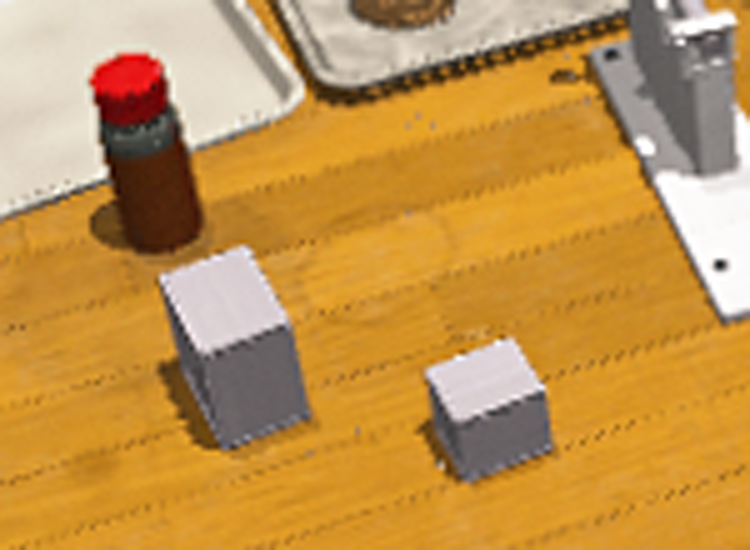

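View pics/c3.png

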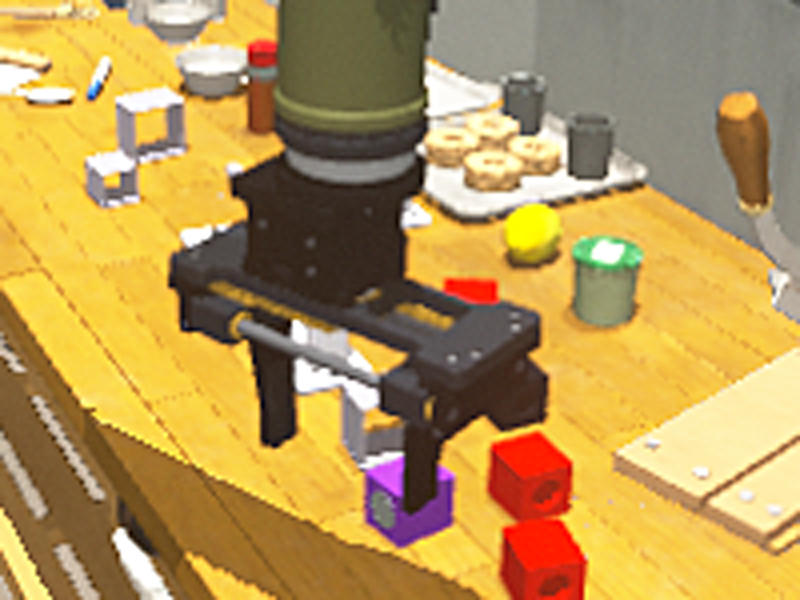

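```bash
cat >> h.py <<'E'
E
python3 - <<'E'
from h import *
im=cv2.imread("pics/scene0.png");p=P("scene")
f=lambda u,v:(200+(u+.5)/3-.5,170+(v+.5)/3-.5)
uv=np.array([f(470,216),f(139,310),f(52,152)])
X=onz(p,uv,.010);print(X, np.linalg.norm(X[0]-X[1]),np.linalg.norm(X[1]-X[2]))
loc=np.array([[-.035,-.037],[-.035,.298],[.220,.298]])
# rigid 2D fit
from scipy.optimize import least_squares
def T(q,L): 
    c,s=np.cos(q[2]),np.sin(q[2]); return np.c_[q[0]+c*L[:,0]-s*L[:,1],q[1]+s*L[:,0]+c*L[:,1]]
r=least_squares(lambda q:(T(q,loc)-X[:,:2]).ravel(),[.6,0,0]);print(r.x,np.degrees(r.x[2]),r.fun)
q=r.x
def W(x,y,z): return np.r_[T(q,np.array([[x,y]])/1000)[0],z/1000]
pts=[W(0,230,100),W(0,0,108),W(-35,-37,10),W(-35,298,10),W(220,298,10),W(72,251,112),W(208,281,112)]
pp=proj(p,np.array(pts));print(pp)
for u in pp: cv2.circle(im,tuple(int(round(a)) for a in u),1,(0,255,0),-1)
crop(im,200,170,460,280,3,"pics/c4.png")
# frames, caps
g=lambda u,v:(100+(u+.5)/5-.5,210+(v+.5)/5-.5)
A=onz(p,[g(163,278),g(247,248),g(292,322),g(209,353)],.066)
B=onz(p,[g(427,374),g(510,339),g(549,386),g(464,421)],.042)
C0=[f(511,126),f(552,112),f(586,142),f(546,160)]
for n,a in (("A66",A),("B42",B),("C58",onz(p,C0,.058)),("C50",onz(p,C0,.050))):
    print(n,a.mean(0),[round(np.linalg.norm(a[i]-a[(i+1)%4])*1000) for i in range(4)])
    for i in range(2): d=a[(i+1)%4]-a[i]; print(np.degrees(np.arctan2(d[1],d[0])))
E
```

```text
[[ 0.42582327 -0.18190692  0.01      ]
 [ 0.44497715  0.14417285  0.01      ]
 [ 0.69600478  0.13229229  0.01      ]] 0.32664183844877687 0.25130861494911483
[ 0.46172767 -0.15166064 -0.05703649] -3.267950418079622 [-0.00114789 -0.00469836 -0.0012049   0.00367711  0.0023528   0.00102125]
[[263.87265518 231.71710367]
 [343.0059256  209.0246539 ]
 [357.95247871 241.42359522]
 [244.85629688 273.71915864]
 [216.41002506 220.00815175]
 [246.39779922 214.74823303]
 [220.50490185 191.84690686]]
A66 [0.5057065  0.38123603 0.066     ] [43, 64, 41, 64]
-84.2782728858207
-173.495852936068
B42 [0.42274612 0.27848995 0.042     ] [44, 40, 44, 39]
-82.23907227303754
-170.73838798631894
C58 [ 0.44713647 -0.28184601  0.058     ] [51, 56, 52, 60]
-88.12783111297566
178.05353215483632
C50 [ 0.45591893 -0.289735    0.05      ] [51, 56, 53, 61]
-88.1278311129756
178.05353215483638
```

View pics/c4.png

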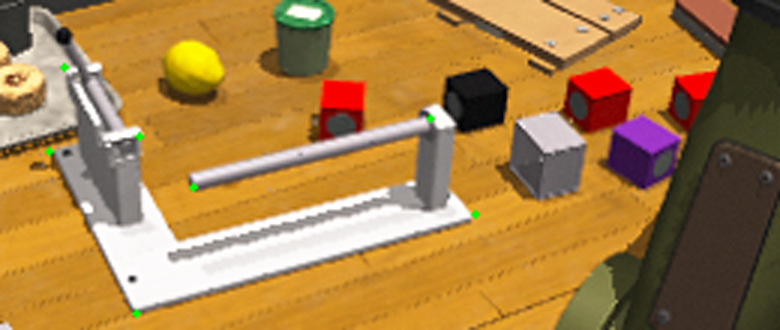

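```bash
cat >> h.py <<'E'
def go(x,y,z,yaw):
    o=get_obs(); R=Rot.from_euler("xyz",o["tool_rot"],degrees=True).as_matrix()
    d=R.T@(np.array([x,y,z])-o["tool_pos"]); w=-(yaw-o["tool_rot"][2]); w=(w+180)%360-180
    print("t=%.2f pos"%o["time_s"],o["tool_pos"].round(4),o["tool_rot"].round(1),"grip %.4f"%o["grip_width"],"F",o["force"].round(1))
    print("shift",d.round(4),"twist %.3f"%np.radians(w))
QC=np.array([0.4617,-0.1517,np.radians(-3.27)])
def c2w(x,y,z,q=None):
    q=QC if q is None else q
    c,s=np.cos(q[2]),np.sin(q[2]); return np.array([q[0]+(c*x-s*y)/1000,q[1]+(s*x+c*y)/1000,z/1000])
def shot(n,fn):
    p=P(n); im=read_camera(n); cv2.imwrite(fn,im); np.save(fn[:-4]+".npy",p,allow_pickle=True); return p,im
def ldp(fn): return np.load(fn[:-4]+".npy",allow_pickle=True).item()
E
python3 -c "
from h import *
go(.5,-.35,.35,86.7)"
```

```text
t=0.15 pos [ 0.2612 -0.5948  0.2217] [-179.9    0.    23.7] grip 0.0870 F [-0.4  0.4 -0.4]
shift [ 0.3171 -0.1283 -0.1281] twist -1.099
```

```bash
python3 -m handwheel '[[0.087,0.1,-0.04,-0.05,-0.15],[0.087,0.2,-0.08,-0.1,-0.3],[0.087,0.317,-0.128,-0.128,-0.45],[0.087,0.317,-0.128,-0.128,-0.6],[0.087,0.317,-0.128,-0.128,-0.75],[0.087,0.317,-0.128,-0.128,-0.9],[0.087,0.317,-0.128,-0.128,-1.05],[0.087,0.317,-0.128,-0.128,-1.1],[0.087,0.317,-0.128,-0.128,-1.1],[0.087,0.317,-0.128,-0.128,-1.1],[0.087,0.317,-0.128,-0.128,-1.1]]'
python3 - <<'E'
from h import *
shot("wrist","pics/w1.png");shot("scene","pics/s1.png");shot("side","pics/d1.png")
go(.5,.3,.35,86.7)
E
```

```text
time_s: 1.25
tool_pos: [0.498, -0.3529, 0.3494]
tool_rot: [-179.9, 0.0, 86.4]
force: [-0.7, -0.3, 0.3]
grip_width: 0.0868
t=1.40 pos [ 0.4987 -0.3521  0.3499] [-179.9    0.    86.5] grip 0.0873 F [-0.3  0.4  0.4]
shift [ 6.51e-01 -3.82e-02 -1.00e-04] twist -0.003
```

View pics/w1.png

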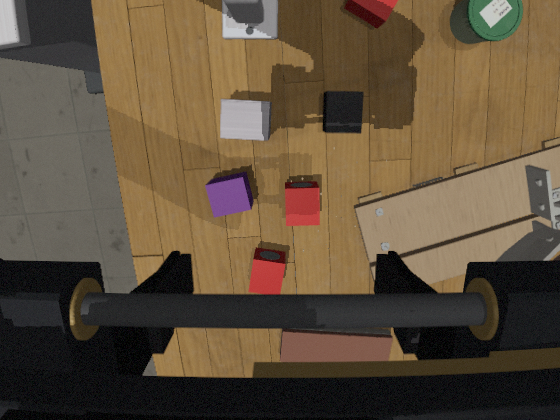

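View pics/d1.png

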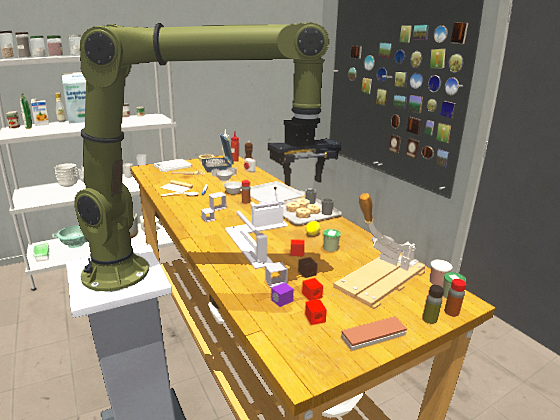

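View pics/s1.png

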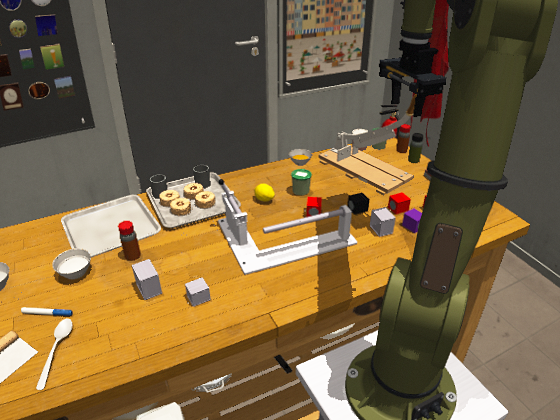

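```bash
python3 - <<'E'
from h import *
im=cv2.imread("pics/w1.png"); crop(im,190,70,390,230,4,"pics/c5.png")
E
```

```text
(no output)
```

View pics/c5.png

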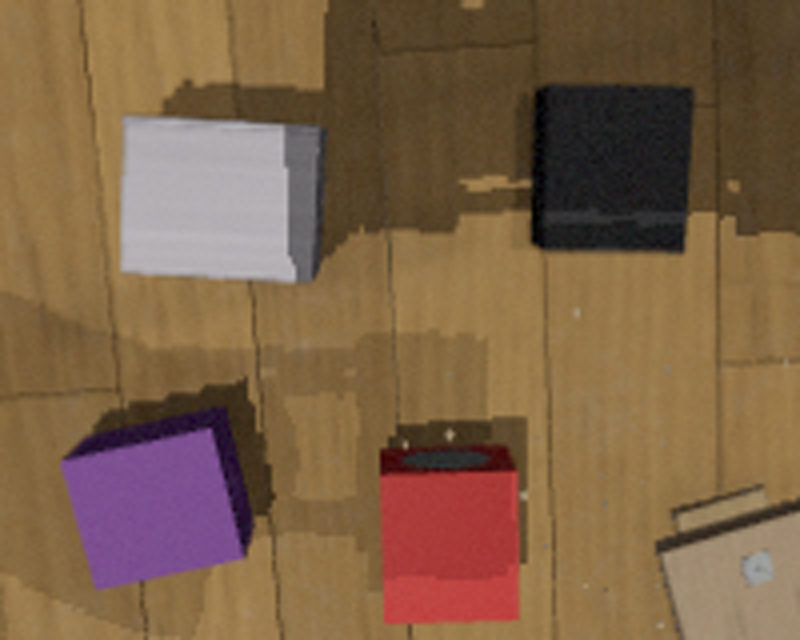

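```bash
python3 - <<'E'
from h import *
p=ldp("pics/w1.png")
g=lambda u,v:(190+(u+.5)/4-.5,70+(v+.5)/4-.5)
C0=[g(125,116),g(286,124),g(287,278),g(121,271)]
K0=[g(544,87),g(692,88),g(685,250),g(544,243)]
for n,a in (("C58",onz(p,C0,.058)),("C50",onz(p,C0,.050)),("cap",onz(p,K0,.044))):
    print(n,a.mean(0).round(4),[round(np.linalg.norm(a[i]-a[(i+1)%4])*1000) for i in range(4)])
    for i in range(2): d=a[(i+1)%4]-a[i]; print(np.degrees(np.arctan2(d[1],d[0])))
E
```

```text
C58 [ 0.4513 -0.2887  0.058 ] [47, 45, 50, 45]
-6.713958321780709
-93.96784826287005
C50 [ 0.4503 -0.2888  0.05  ] [48, 46, 51, 46]
-6.7139583217807965
-93.96784826287009
cap [ 0.5754 -0.2876  0.044 ] [45, 48, 44, 46]
-3.377715087552431
-93.44198982370008
```

```bash
python3 -m handwheel '[[0.087,0.05,0,0,0],[0.087,0.1,0,0,0],[0.087,0.15,0,0,0],[0.087,0.2,0,0,0],[0.087,0.25,0,0,0],[0.087,0.3,0,0,0],[0.087,0.35,0,0,0],[0.087,0.4,-0.02,0,0],[0.087,0.45,-0.03,0,0],[0.087,0.5,-0.038,0.01,0],[0.087,0.55,-0.038,0.02,0],[0.087,0.6,-0.038,0.03,0],[0.087,0.65,-0.038,0.05,0],[0.087,0.65,-0.038,0.05,0],[0.087,0.65,-0.038,0.05,0],[0.087,0.65,-0.038,0.05,0]]'
python3 - <<'E'
from h import *
shot("wrist","pics/w2.png")
go(.506,.381,.2,95)
E
```

```text
time_s: 3.0
tool_pos: [0.5, 0.2987, 0.3005]
tool_rot: [180.0, 0.1, 86.6]
force: [-0.6, -0.7, 0.0]
grip_width: 0.0869
t=3.05 pos [0.5004 0.2983 0.3009] [1.799e+02 1.000e-01 8.650e+01] grip 0.0867 F [-0.5 -1.1  0. ]
shift [0.0831 0.0005 0.1008] twist -0.148
```

View pics/w2.png

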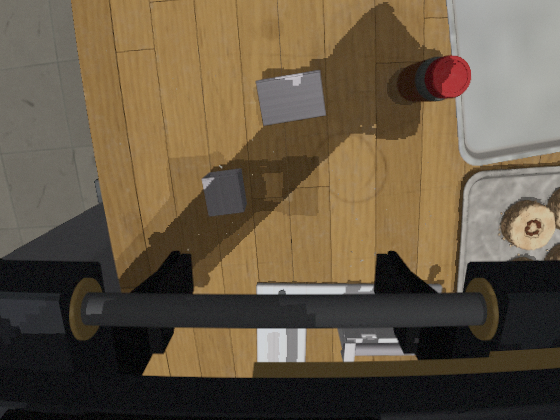

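```bash
python3 - <<'E'
from h import *
im=cv2.imread("pics/w2.png"); crop(im,190,60,340,230,5,"pics/c6.png")
E
```

```text
(no output)
```

View pics/c6.png

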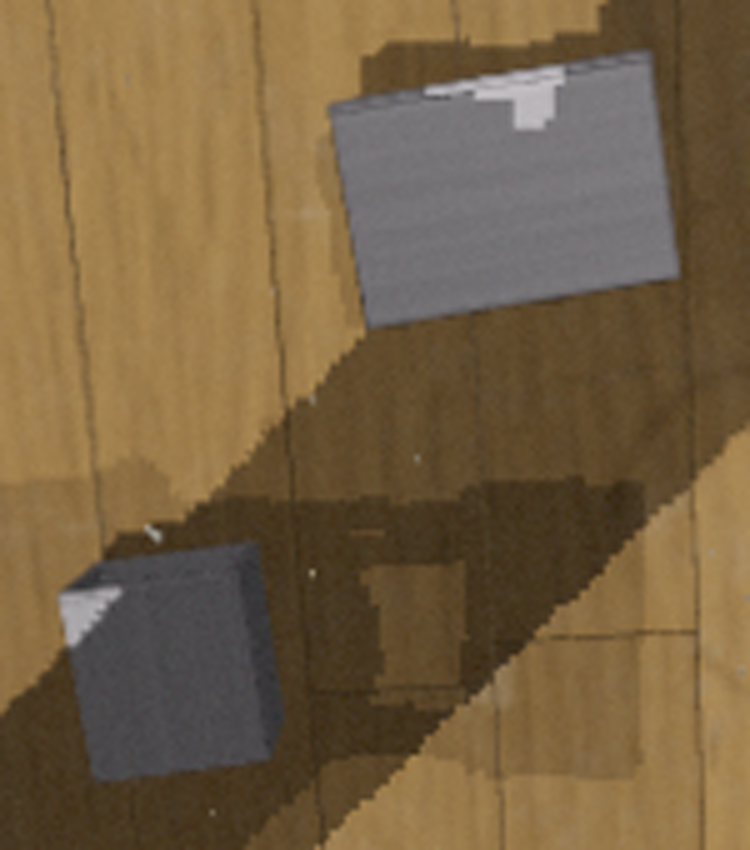

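```bash
python3 - <<'E'
from h import *
p=ldp("pics/w2.png")
g=lambda u,v:(190+(u+.5)/5-.5,60+(v+.5)/5-.5)
A=[g(332,110),g(652,60),g(680,275),g(370,326)]
B=[g(62,596),g(242,572),g(268,762),g(96,782)]
for n,a in (("A66",onz(p,A,.066)),("B42",onz(p,B,.042))):
    print(n,a.mean(0).round(4),[round(np.linalg.norm(a[i]-a[(i+1)%4])*1000) for i in range(4)])
    for i in range(2): d=a[(i+1)%4]-a[i]; print(np.degrees(np.arctan2(d[1],d[0])))
go(.508,.380,.12,95)
E
```

```text
A66 [0.5136 0.3815 0.066 ] [65, 43, 65, 44]
5.225765755355488
-84.47724667113283
B42 [0.4293 0.2787 0.042 ] [42, 45, 41, 45]
4.02774832156489
-87.50556726536922
t=3.05 pos [0.5004 0.2983 0.3009] [1.799e+02 1.000e-01 8.650e+01] grip 0.0867 F [-0.5 -1.1  0. ]
shift [0.0823 0.0025 0.1808] twist -0.148
```

```bash
python3 -m handwheel '[[0.087,0.04,0.003,0.05,-0.1],[0.087,0.083,0.005,0.1,-0.148],[0.087,0.083,0.005,0.15,-0.148],[0.087,0.083,0.005,0.19,-0.148],[0.087,0.083,0.005,0.19,-0.148],[0.087,0.083,0.005,0.19,-0.148]]'
python3 - <<'E'
from h import *
shot("wrist","pics/w3.png");shot("scene","pics/s3.png")
go(.511,.3815,.014,95)
im=cv2.imread("pics/s3.png"); crop(im,80,180,230,330,4,"pics/c7.png")
E
```

```text
time_s: 3.65
tool_pos: [0.5092, 0.3803, 0.109]
tool_rot: [-179.8, 0.2, 95.1]
force: [0.2, -0.2, 0.2]
grip_width: 0.0872
t=3.75 pos [0.5109 0.3827 0.1132] [ 1.798e+02 -1.000e-01  9.510e+01] grip 0.0871 F [ 0.6 -0.8  0.5]
shift [-0.0013 -0.0004  0.0992] twist 0.001
```

View pics/w3.png

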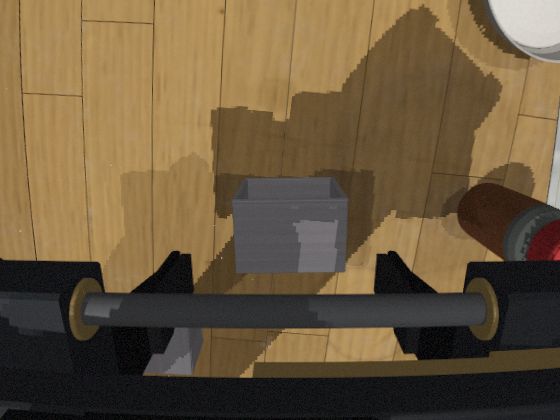

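View pics/c7.png

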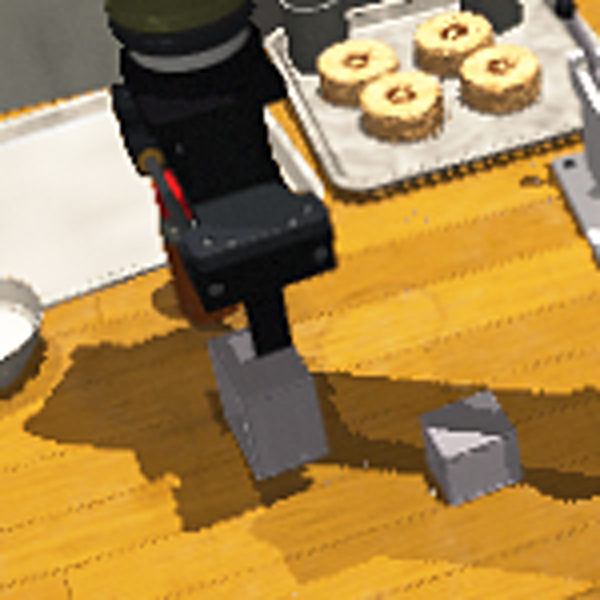

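```bash
python3 - <<'E'
from h import *
p=ldp("pics/w3.png")
# body bottom edge approx: left side base tangent points
print(onz(p,[(460,205),(475,188),(487,230)],0.0))
p=P("scene"); print(onz(p,[(131,258)],0.0), onz(p,[(126,225)],.107))
p=ldp("pics/w2.png"); print(onz(p,[(447,77)],.107))
E
```

```text
[[0.64353586 0.39576452 0.        ]
 [0.65249575 0.40996327 0.        ]
 [0.67022285 0.37780746 0.        ]]
[[0.64777188 0.40032507 0.        ]] [[0.65123949 0.39252177 0.107     ]]
[[0.65732753 0.39328078 0.107     ]]
```

```bash
python3 -m handwheel '[[0.087,-0.001,0,0.04,0],[0.087,-0.001,0,0.075,0],[0.087,-0.001,0,0.099,0],[0.087,-0.001,0,0.099,0],[0.087,-0.001,0,0.099,0],[0.06,-0.001,0,0.099,0],[0.06,-0.001,0,0.099,0],[0.06,-0.001,0,0.099,0],[0.06,-0.001,0,0.099,0],[0.06,-0.001,0,0.099,0]]' 20
```

```text
time_s: 4.75
tool_pos: [0.51, 0.3825, 0.0127]
tool_rot: [179.9, -0.0, 95.2]
force: [0.4, -0.7, 5.9]
grip_width: 0.066
```

```bash
python3 - <<'E'
from h import *
go(.48,-.08,.36,86.7)
E
```

```text
t=4.75 pos [0.51   0.3825 0.0127] [179.9  -0.   95.2] grip 0.0660 F [ 0.4 -0.7  5.9]
shift [-0.4578 -0.0711 -0.3477] twist 0.148
```

```bash
python3 -m handwheel '[[0.06,0,0,-0.05,0],[0.06,0,0,-0.1,0],[0.06,-0.02,0,-0.15,0],[0.06,-0.06,-0.005,-0.18,0.05],[0.06,-0.1,-0.01,-0.21,0.1],[0.06,-0.14,-0.02,-0.24,0.148],[0.06,-0.18,-0.03,-0.27,0.148],[0.06,-0.22,-0.035,-0.3,0.148],[0.06,-0.26,-0.04,-0.32,0.148],[0.06,-0.3,-0.05,-0.348,0.148],[0.06,-0.34,-0.055,-0.348,0.148],[0.06,-0.39,-0.06,-0.348,0.148],[0.06,-0.43,-0.071,-0.348,0.148],[0.06,-0.458,-0.071,-0.348,0.148],[0.06,-0.458,-0.071,-0.348,0.148],[0.06,-0.458,-0.071,-0.348,0.148],[0.06,-0.458,-0.071,-0.348,0.148]]'
python3 - <<'E'
from h import *
shot("wrist","pics/w4.png");go(.48,-.08,.36,86.7)
E
```

```text
time_s: 6.45
tool_pos: [0.4799, -0.0786, 0.3593]
tool_rot: [-180.0, -0.0, 86.9]
force: [0.3, 0.0, -0.8]
grip_width: 0.0655
t=6.50 pos [ 0.48   -0.0786  0.3594] [-180.    -0.    86.9] grip 0.0663 F [-0.2 -0.7 -0.7]
shift [-0.0014  0.0001 -0.0006] twist 0.003
```

View pics/w4.png

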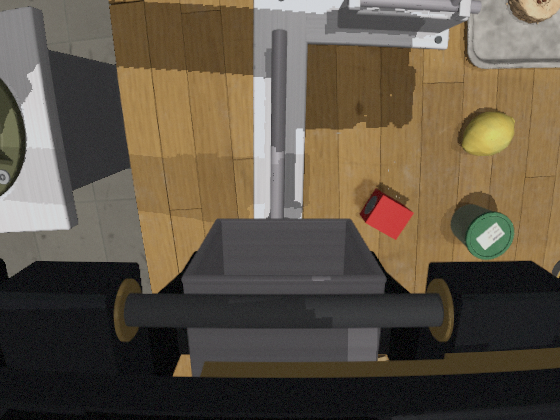

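```bash
python3 - <<'E'
from h import *
im=cv2.imread("pics/w4.png"); crop(im,240,0,400,230,3,"pics/c8.png")
g=cv2.cvtColor(im,cv2.COLOR_BGR2GRAY).astype(int)
for r in (36,60,100,140,180,205): print(r,g[r,250:310].tolist())
E
```

```text
36 [82, 81, 79, 105, 130, 146, 150, 148, 148, 147, 150, 152, 146, 147, 146, 147, 148, 149, 152, 151, 154, 129, 83, 78, 88, 95, 96, 104, 110, 114, 109, 106, 103, 96, 92, 88, 94, 133, 147, 152, 154, 151, 151, 152, 152, 152, 151, 152, 151, 149, 151, 151, 152, 152, 150, 147, 152, 154, 153, 153]
60 [85, 81, 83, 105, 131, 145, 145, 148, 147, 146, 148, 147, 145, 145, 146, 118, 109, 110, 112, 111, 110, 88, 78, 81, 89, 95, 102, 108, 115, 110, 106, 101, 99, 95, 90, 87, 101, 147, 151, 150, 150, 149, 149, 149, 150, 152, 150, 148, 147, 148, 149, 149, 150, 148, 147, 139, 108, 80, 76, 78]
100 [146, 145, 140, 163, 198, 211, 212, 212, 212, 213, 212, 212, 211, 213, 200, 201, 197, 199, 200, 198, 196, 83, 82, 87, 93, 96, 105, 111, 112, 106, 100, 99, 96, 90, 88, 84, 147, 147, 147, 147, 148, 148, 148, 147, 147, 146, 148, 148, 146, 146, 147, 145, 146, 144, 135, 114, 79, 79, 78, 78]
140 [139, 143, 144, 145, 198, 213, 212, 212, 212, 212, 211, 212, 212, 211, 213, 196, 199, 201, 201, 199, 196, 70, 84, 90, 96, 100, 108, 110, 107, 105, 100, 98, 93, 85, 85, 127, 145, 143, 142, 145, 144, 144, 144, 143, 145, 160, 213, 213, 213, 213, 213, 212, 211, 196, 159, 136, 134, 129, 128, 129]
180 [120, 118, 122, 122, 177, 201, 202, 199, 196, 198, 200, 201, 201, 200, 201, 199, 203, 204, 203, 196, 139, 121, 128, 92, 147, 150, 151, 153, 149, 138, 132, 125, 108, 94, 87, 108, 107, 104, 102, 103, 106, 106, 104, 104, 123, 196, 199, 199, 196, 196, 196, 197, 168, 105, 113, 110, 117, 112, 115, 114]
205 [143, 139, 137, 129, 197, 213, 211, 214, 211, 211, 212, 211, 213, 211, 212, 201, 202, 201, 204, 194, 142, 123, 132, 142, 149, 148, 152, 151, 141, 134, 127, 114, 97, 79, 94, 104, 105, 103, 104, 104, 102, 104, 102, 104, 103, 103, 106, 104, 102, 107, 117, 176, 100, 89, 120, 117, 116, 116, 131, 131]
```

View pics/c8.png

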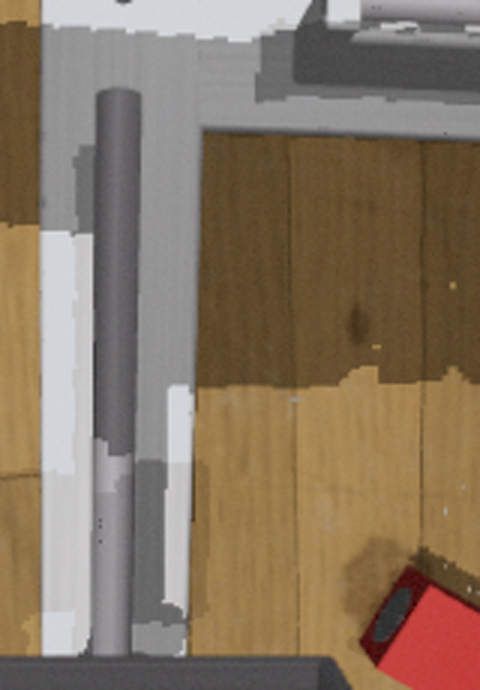

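```bash
python3 - <<'E'
from h import *
p=ldp("pics/w4.png")
print("cam",-p["R"].T@p["t"])
a=onz(p,[(279,36),(278.2,100),(277.6,140),(276.5,205)],.100);print(a)
d=a[-1]-a[0];print(np.degrees(np.arctan2(-d[0]*-1,-d[1]*-1)), np.degrees(np.arctan2(a[0,1]-a[-1,1],a[0,0]-a[-1,0])))
print("tip",onz(p,[(279,29.3)],.108), c2w(0,230,100))
print("corner",onz(p,[(307.3,43)],.010), c2w(35,232,10))
print(proj(p,[c2w(0,230,108),c2w(35,232,10)]))
E
```

```text
cam [ 0.48471737 -0.00427319  0.5212344 ]
[[ 0.48377429  0.07002236  0.1       ]
 [ 0.47915068  0.00423145  0.1       ]
 [ 0.47598642 -0.03887653  0.1       ]
 [ 0.47032565 -0.11348732  0.1       ]]
-175.80852871804026 85.80852871804025
tip [[0.4841665  0.07520481 0.108     ]] [0.4748195  0.07792552 0.1       ]
corner [[0.51931011 0.07543482 0.01      ]] [0.50987659 0.07792582 0.01      ]
[[269.77759194  27.08024346]
 [299.86077494  41.35686412]]
```

```bash
python3 - <<'E'
from h import *
p=ldp("pics/w4.png")
R=Rot.from_euler("xyz",[180,0,86.9],degrees=True).as_matrix();T=np.array([.48,-.0786,.3594])
# frame corners in tool frame: x along hole ±22.5, y ±33, z: centre at -.0195 
pts=[T+R@np.array([sx*.0225,sy*.033,-.0195+sz*.033]) for sx in(1,) for sy in(-1,1) for sz in (-1,1)]
print(proj(p,pts))
im=cv2.imread("pics/w4.png"); crop(im,160,190,400,400,3,"pics/c9.png")
im=cv2.imread("pics/side0.png"); 
s=cv2.imread("pics/d1.png"); crop(s,215,180,335,290,6,"pics/c10.png")
E
```

```text
[[179.39585244 275.48926554]
 [215.13165817 217.38331375]
 [383.99863527 275.49290825]
 [349.63260632 217.34599371]]
```

View pics/c9.png

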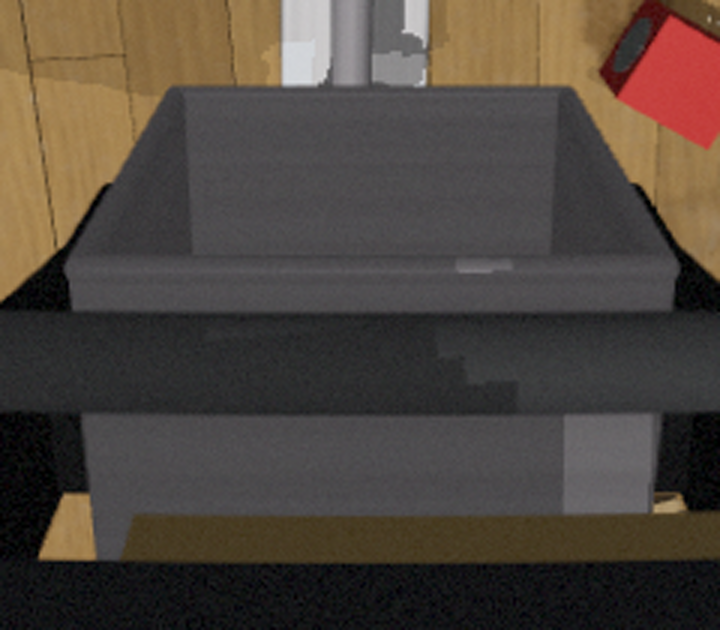

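View pics/c10.png

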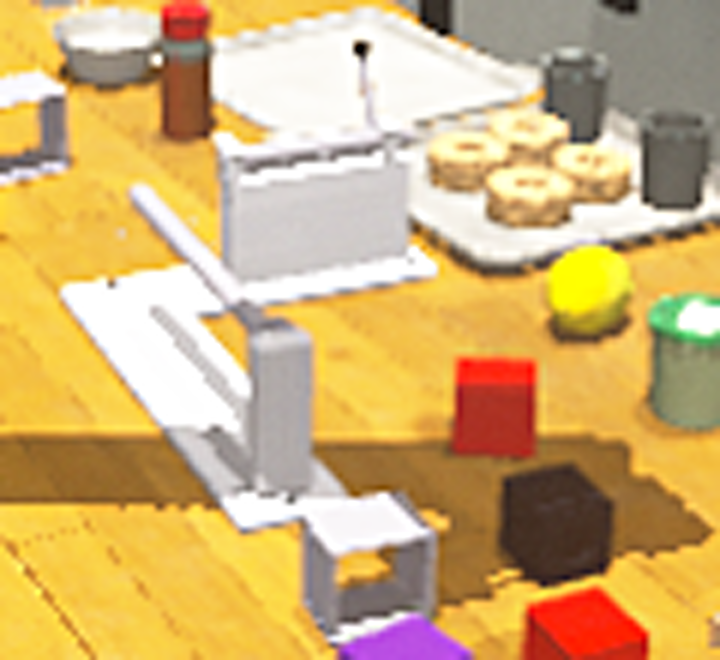

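```bash
python3 - <<'E'
from h import *
ps=P("side");pc=P("scene")
g=lambda u,v:(215+(u+.5)/6-.5,180+(v+.5)/6-.5)
f=lambda u,v:(200+(u+.5)/3-.5,170+(v+.5)/3-.5)
uv=[g(62,289),g(243,530),g(437,272)]
print("side",onz(ps,uv,.010))
print("scene",onz(pc,[f(139,311),f(471,216),f(51,152)],.010))
print("tip side ctr",onz(ps,[g(138,195)],.100),"scene",onz(pc,[f(193,181)],.100))
print(tri(ps,g(138,195),pc,f(193,181)))
print(tri(ps,g(62,289),pc,f(139,310)),tri(ps,g(243,530),pc,f(471,216)))
E
```

```text
side [[ 0.45511258  0.1441995   0.01      ]
 [ 0.42726373 -0.19569072  0.01      ]
 [ 0.69870986  0.05450136  0.01      ]]
scene [[ 0.44381878  0.1446615   0.01      ]
 [ 0.42539999 -0.18274585  0.01      ]
 [ 0.69644704  0.13318682  0.01      ]]
tip side ctr [[0.48389596 0.07643433 0.1       ]] scene [[0.48127905 0.07465014 0.1       ]]
(array([0.48248023, 0.0744477 , 0.10019313]), np.float64(0.0018311181557801254))
(array([0.4521089 , 0.14274709, 0.00806805]), np.float64(0.007199700179569678)) (array([ 0.43123155, -0.18732621,  0.0043321 ]), np.float64(0.00020641947458976945))
```

```bash
sed -i 's/^QC=.*/QC=np.array([0.4665,-0.1544,np.radians(-4.0)])/' h.py; python3 - <<'E'
from h import *
go(*c2w(0,300,78),86)
print(c2w(0,300,78))
E
```

```text
t=6.50 pos [ 0.48   -0.0786  0.3594] [-180.    -0.    86.9] grip 0.0663 F [-0.2 -0.7 -0.7]
shift [ 0.2234 -0.0046  0.2815] twist 0.016
[0.48742694 0.14486922 0.078     ]
```

```bash
python3 -m handwheel '[[0.06,0.05,-0.001,0,0.016],[0.06,0.1,-0.002,0,0.016],[0.06,0.15,-0.004,0,0.016],[0.06,0.2,-0.005,0.05,0.016],[0.06,0.223,-0.005,0.1,0.016],[0.06,0.223,-0.005,0.15,0.016],[0.06,0.223,-0.005,0.2,0.016],[0.06,0.223,-0.005,0.25,0.016],[0.06,0.223,-0.005,0.281,0.016],[0.06,0.223,-0.005,0.281,0.016],[0.06,0.223,-0.005,0.281,0.016]]'
python3 - <<'E'
from h import *
shot("scene","pics/s5.png");shot("side","pics/d5.png");shot("wrist","pics/w5.png");
go(*c2w(0,26,78),86)
crop(cv2.imread("pics/s5.png"),170,150,370,290,4,"pics/c11.png")
crop(cv2.imread("pics/d5.png"),180,150,340,290,4,"pics/c12.png")
E
```

```text
time_s: 7.6
tool_pos: [0.4869, 0.1436, 0.0787]
tool_rot: [-179.9, -0.0, 85.9]
force: [0.6, -0.1, -0.5]
grip_width: 0.0658
t=7.75 pos [0.4899 0.1436 0.0815] [ 1.797e+02 -1.000e-01  8.580e+01] grip 0.0660 F [-0.3 -0.  -0.8]
shift [-0.2729 -0.0019  0.0033] twist -0.003
```

View pics/c11.png

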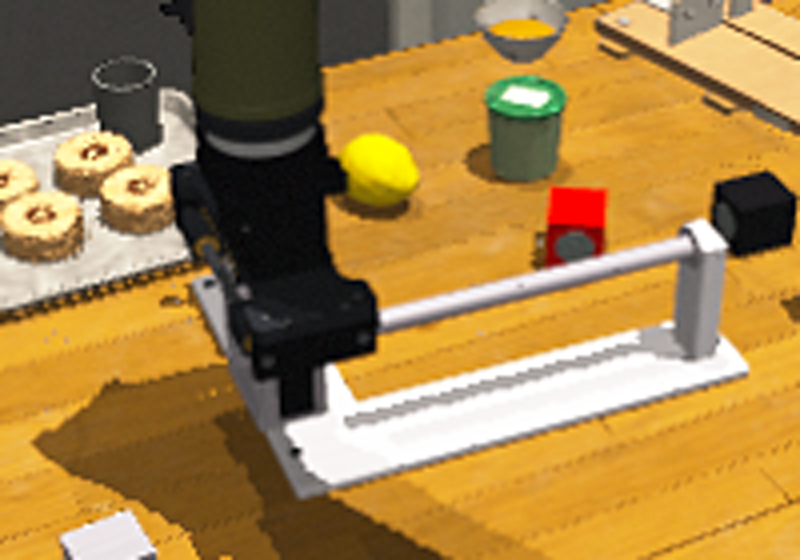

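View pics/c12.png

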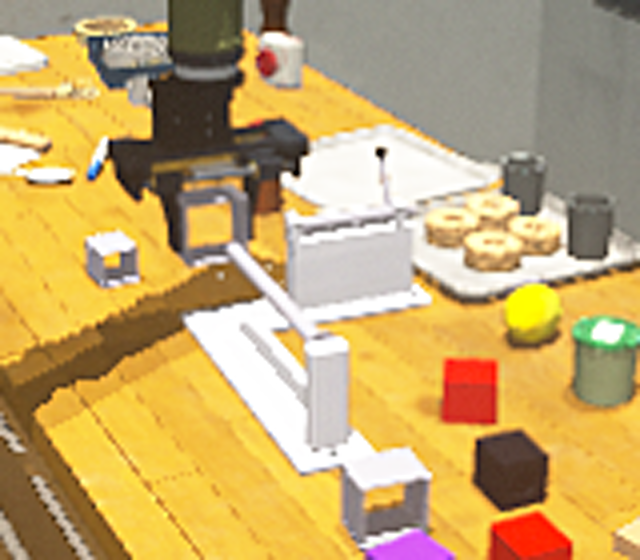

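```bash
python3 -m handwheel '[[0.06,-0.02,0,0.001,0],[0.06,-0.04,0,0.001,0],[0.06,-0.06,0,0.001,0],[0.06,-0.08,-0.001,0.001,0],[0.06,-0.11,-0.001,0.001,0],[0.06,-0.14,-0.002,0.001,0],[0.06,-0.14,-0.002,0.001,0]]'
python3 - <<'E'
from h import *
shot("scene","pics/s6.png");shot("side","pics/d6.png")
go(*c2w(0,26,74),86)
a=cv2.resize(cv2.imread("pics/s6.png")[160:280,200:360],None,fx=3,fy=3)
b=cv2.resize(cv2.imread("pics/d6.png")[160:280,190:320],None,fx=3,fy=3)
cv2.imwrite("pics/c13.png",np.hstack([a,b])[:,:800])
E
```

```text
time_s: 8.45
tool_pos: [0.4769, -0.002, 0.0799]
tool_rot: [179.8, 0.2, 85.4]
force: [-0.6, -0.1, -0.7]
grip_width: 0.0659
t=8.55 pos [0.4771 0.0025 0.0797] [179.8   0.   85.7] grip 0.0659 F [ 0.  -0.4 -1.4]
shift [-0.1312  0.001   0.0058] twist -0.005
```

View pics/c13.png

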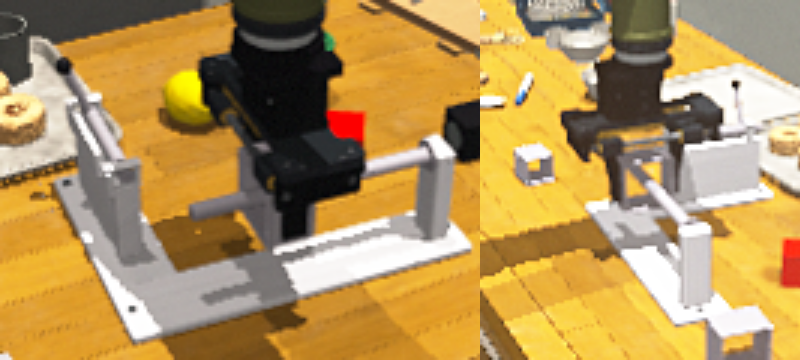

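```bash
python3 -m handwheel '[[0.06,-0.03,0,0,0],[0.06,-0.06,0,0,0],[0.06,-0.09,0.001,0.003,0],[0.06,-0.12,0.001,0.008,0],[0.06,-0.13,0.001,0.013,0],[0.06,-0.13,0.001,0.016,0],[0.06,-0.13,0.001,0.016,0],[0.087,-0.13,0.001,0.016,0],[0.087,-0.13,0.001,0.016,0],[0.087,-0.13,0.001,0.016,0],[0.087,-0.13,0.001,0.016,0]]'
python3 - <<'E'
from h import *
go(*c2w(0,26,64),86)
E
```

```text
time_s: 9.65
tool_pos: [0.4672, -0.1262, 0.0618]
tool_rot: [180.0, 0.0, 85.9]
force: [1.3, -0.5, -0.1]
grip_width: 0.0847
t=9.65 pos [ 0.4672 -0.1262  0.0618] [180.    0.   85.9] grip 0.0847 F [ 1.3 -0.5 -0.1]
shift [-0.0021  0.0013 -0.0022] twist -0.002
```

```bash
python3 -m handwheel '[[0.087,0,0,-0.04,0],[0.087,0,0,-0.08,0],[0.087,0,0,-0.12,0],[0.087,-0.03,0,-0.17,0],[0.087,-0.07,0,-0.18,0],[0.087,-0.11,-0.01,-0.18,0],[0.087,-0.16,-0.01,-0.18,0],[0.087,-0.19,-0.01,-0.16,0],[0.087,-0.2,-0.01,-0.15,0],[0.087,-0.2,-0.01,-0.15,0],[0.087,-0.2,-0.01,-0.15,0]]'
python3 - <<'E'
from h import *
shot("wrist","pics/w7.png");shot("scene","pics/s7.png")
go(.449,-.288,.10,85)
E
```

```text
time_s: 10.75
tool_pos: [0.4431, -0.3235, 0.2117]
tool_rot: [180.0, -0.1, 85.9]
force: [-0.0, 1.3, 0.2]
grip_width: 0.087
t=10.85 pos [ 0.4437 -0.3235  0.2126] [179.9   0.   86. ] grip 0.0873 F [ 0.  -0.1  0.3]
shift [0.0358 0.0027 0.1126] twist 0.017
```

View pics/w7.png

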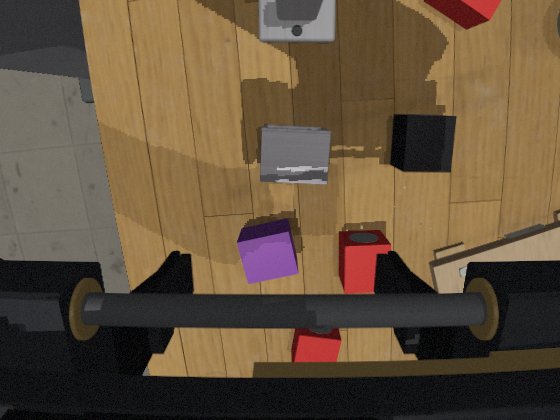

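View pics/s7.png

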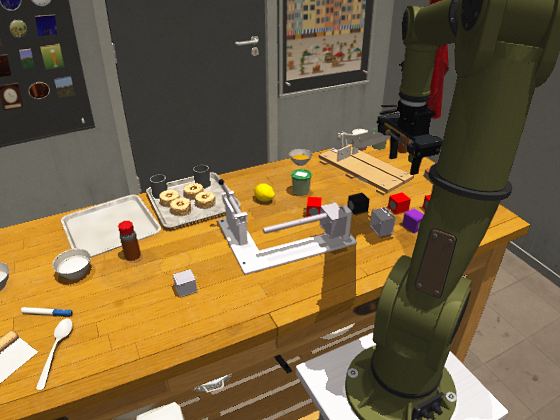

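```bash
python3 - <<'E'
from h import *
crop(cv2.imread("pics/w7.png"),250,105,350,205,7,"pics/c14.png")
E
```

```text
(no output)
```

View pics/c14.png

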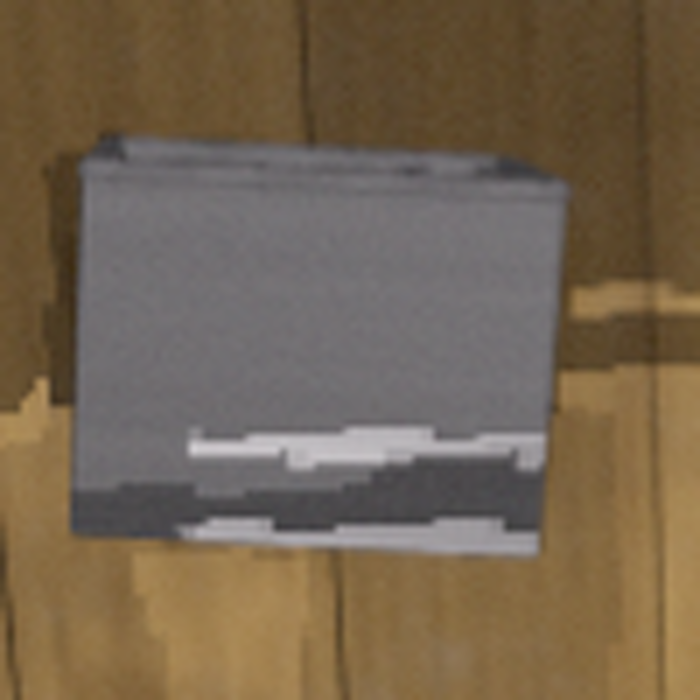

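```bash
python3 - <<'E'
from h import *
p=ldp("pics/w7.png")
g=lambda u,v:(250+(u+.5)/7-.5,105+(v+.5)/7-.5)
C0=[g(82,170),g(568,187),g(540,555),g(72,537)]
for z in (.05,.058):
    a=onz(p,C0,z)
    print(z,a.mean(0).round(4),[round(np.linalg.norm(a[i]-a[(i+1)%4])*1000,1) for i in range(4)])
    for i in range(4): d=a[(i+1)%4]-a[i]; print(np.degrees(np.arctan2(d[1],d[0])))
x,y,_=onz(p,C0,.054).mean(0)
go(x-.001,y,.011,82.5)
E
```

```text
0.05 [ 0.4558 -0.2909  0.05  ] [np.float64(59.1), np.float64(45.7), np.float64(58.9), np.float64(45.4)]
-5.971596180623325
-96.7301316450498
173.710026700273
83.50346793456988
0.058 [ 0.4556 -0.2899  0.058 ] [np.float64(57.7), np.float64(44.6), np.float64(57.5), np.float64(44.2)]
-5.971596180623324
-96.73013164504978
173.71002670027306
83.50346793456988
t=10.85 pos [ 0.4437 -0.3235  0.2126] [179.9   0.   86. ] grip 0.0873 F [ 0.  -0.1  0.3]
shift [0.0338 0.0084 0.2016] twist 0.061
```

```bash
python3 -m handwheel '[[0.087,0.033,0.008,0.05,0.04],[0.087,0.034,0.008,0.1,0.04],[0.087,0.034,0.008,0.15,0.04],[0.087,0.034,0.008,0.18,0.04],[0.087,0.034,0.008,0.201,0.04],[0.087,0.034,0.008,0.201,0.04],[0.087,0.034,0.008,0.201,0.04],[0.05,0.034,0.008,0.201,0.04],[0.05,0.034,0.008,0.201,0.04],[0.05,0.034,0.008,0.201,0.04],[0.05,0.034,0.008,0.201,0.04],[0.05,0.034,0.008,0.201,0.04]]' 20
python3 - <<'E'
from h import *
shot("scene","pics/s8.png")
crop(cv2.imread("pics/s8.png"),300,150,460,270,4,"pics/c15.png")
go(*c2w(0,-100,230),86)
E
```

```text
time_s: 12.05
tool_pos: [0.4533, -0.2924, 0.0111]
tool_rot: [179.9, 0.0, 83.5]
force: [1.1, 0.7, 3.2]
grip_width: 0.0581
t=12.10 pos [ 0.4533 -0.2924  0.0111] [179.9   0.   83.5] grip 0.0580 F [0.2 0.3 2.6]
shift [ 0.0386  0.0021 -0.2189] twist -0.043
```

View pics/c15.png

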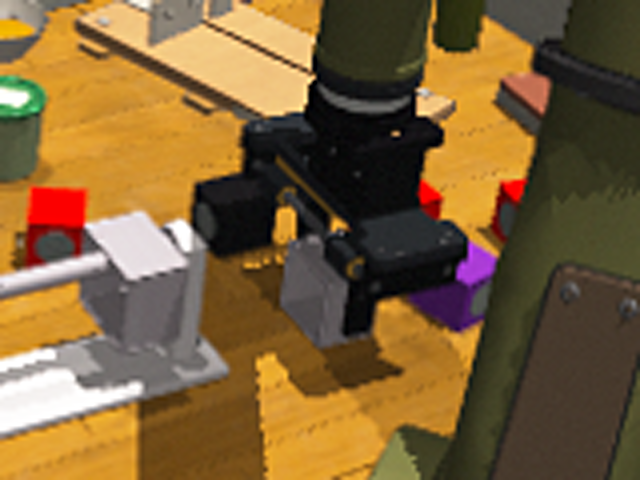

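```bash
python3 - <<'E'
from h import *
go(*c2w(0,300,80),86)
E
python3 -m handwheel '[[0.05,0,0,-0.05,0],[0.05,0,0,-0.1,0],[0.05,0,0,-0.15,0],[0.05,0.03,0,-0.2,-0.043],[0.05,0.08,0,-0.2,-0.043],[0.05,0.13,-0.002,-0.2,-0.043],[0.05,0.18,-0.006,-0.2,-0.043],[0.05,0.23,-0.01,-0.2,-0.043],[0.05,0.28,-0.01,-0.2,-0.043],[0.05,0.33,-0.015,-0.2,-0.043],[0.05,0.38,-0.015,-0.2,-0.043],[0.05,0.438,-0.015,-0.2,-0.043],[0.05,0.438,-0.015,-0.15,-0.043],[0.05,0.438,-0.015,-0.1,-0.043],[0.05,0.438,-0.015,-0.07,-0.043],[0.05,0.438,-0.015,-0.07,-0.043],[0.05,0.438,-0.015,-0.07,-0.043]]'
python3 - <<'E'
from h import *
go(*c2w(0,300,80),86)
shot("side","pics/d9.png");
crop(cv2.imread("pics/d9.png"),180,150,340,290,4,"pics/c16.png")
E
```

```text
t=12.10 pos [ 0.4533 -0.2924  0.0111] [179.9   0.   83.5] grip 0.0580 F [0.2 0.3 2.6]
shift [ 0.4383 -0.0154 -0.0692] twist -0.043
time_s: 13.8
tool_pos: [0.4873, 0.1451, 0.0809]
tool_rot: [-180.0, -0.0, 86.0]
force: [0.0, 0.1, 0.4]
grip_width: 0.0581
t=13.80 pos [0.4873 0.1451 0.0809] [-180.   -0.   86.] grip 0.0581 F [0.  0.1 0.4]
shift [-0.0002  0.0001  0.0009] twist -0.000
```

View pics/c16.png

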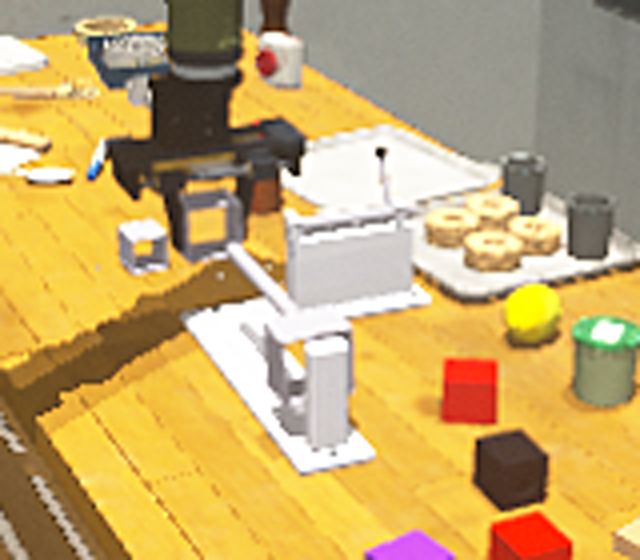

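```bash
python3 -m handwheel '[[0.05,-0.03,0,0,0],[0.05,-0.06,0,0,0],[0.05,-0.09,0,0,0],[0.05,-0.12,0,0,0],[0.05,-0.12,0,0,0]]'
python3 -m handwheel '[[0.05,-0.03,0,0,0],[0.05,-0.06,0,0,0],[0.05,-0.09,0,0.004,0],[0.05,-0.104,0,0.008,0],[0.05,-0.104,0,0.012,0],[0.05,-0.104,0,0.012,0],[0.087,-0.104,0,0.012,0],[0.087,-0.104,0,0.012,0],[0.087,-0.104,0,0.012,0],[0.087,-0.104,0,0.012,0]]'
python3 - <<'E'
from h import *
shot("side","pics/d10.png");shot("scene","pics/s10.png")
go(*c2w(0,76,70),86)
a=cv2.resize(cv2.imread("pics/s10.png")[160:280,200:360],None,fx=3,fy=3)
b=cv2.resize(cv2.imread("pics/d10.png")[160:280,190:320],None,fx=3,fy=3)
cv2.imwrite("pics/c17.png",np.hstack([a,b])[:,:800])
E
```

```text
time_s: 14.35
tool_pos: [0.4807, 0.0198, 0.0829]
tool_rot: [179.8, 0.2, 85.6]
force: [-0.1, -0.6, -2.1]
grip_width: 0.058
time_s: 15.35
tool_pos: [0.4719, -0.078, 0.0687]
tool_rot: [180.0, 0.0, 86.0]
force: [0.1, 0.2, 0.1]
grip_width: 0.0816
t=15.45 pos [ 0.4718 -0.0784  0.0686] [180.   0.  86.] grip 0.0850 F [-0.9  0.3 -0.1]
shift [-0.0002  0.0001 -0.0014] twist 0.000
```

View pics/c17.png

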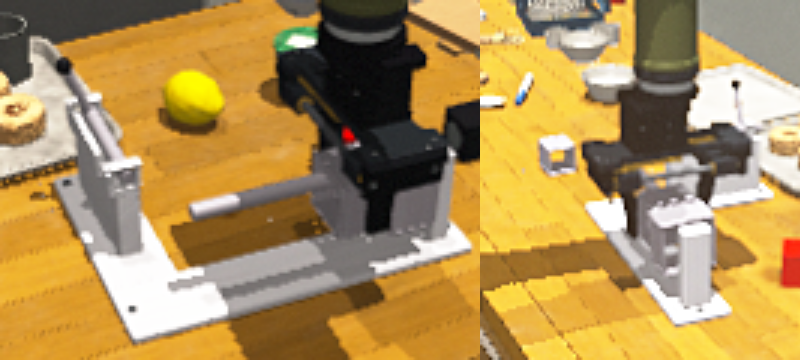

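```bash
python3 -c "
from h import *
p=P('scene'); print(onz(p,[(184,276)],.042))
go(.455,.25,.21,86)"
python3 -m handwheel '[[0.087,0,0,-0.04,0],[0.087,0,0,-0.08,0],[0.087,0.01,0,-0.13,0],[0.087,0.05,0,-0.16,0],[0.087,0.1,-0.01,-0.16,0],[0.087,0.15,-0.02,-0.16,0],[0.087,0.2,-0.03,-0.15,0],[0.087,0.25,-0.04,-0.14,0],[0.087,0.29,-0.04,-0.14,0],[0.087,0.32,-0.04,-0.14,0],[0.087,0.32,-0.04,-0.14,0],[0.087,0.32,-0.04,-0.14,0]]'
python3 - <<'E'
from h import *
shot("wrist","pics/w11.png");shot("scene","pics/s11.png")
go(.455,.25,.21,86)
E
```

```text
[[0.46868571 0.29726549 0.042     ]]
t=15.45 pos [ 0.4718 -0.0784  0.0686] [180.   0.  86.] grip 0.0850 F [-0.9  0.3 -0.1]
shift [ 0.3264 -0.0395 -0.1414] twist 0.000
time_s: 16.65
tool_pos: [0.4537, 0.2437, 0.2083]
tool_rot: [-179.9, -0.0, 86.1]
force: [-0.1, -1.3, -0.4]
grip_width: 0.0869
t=16.75 pos [0.4545 0.2417 0.2083] [-1.80e+02  1.00e-01  8.59e+01] grip 0.0872 F [ 0.3  0.  -0. ]
shift [ 0.0083 -0.0001 -0.0018] twist -0.002
```

View pics/w11.png

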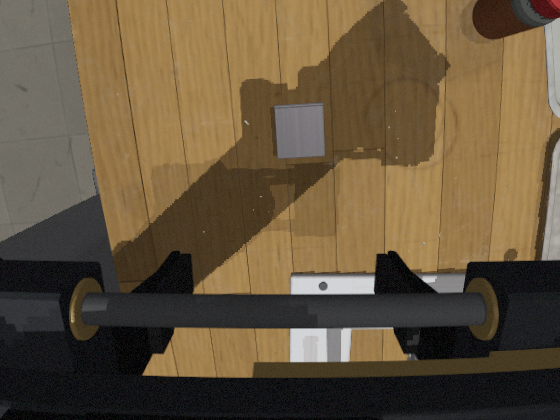

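View pics/s11.png

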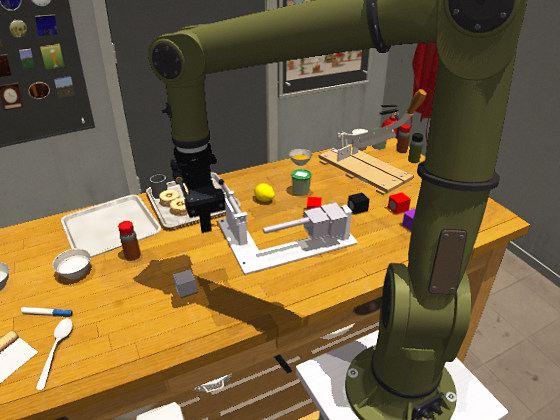

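```bash
python3 - <<'E'
from h import *
crop(cv2.imread("pics/w11.png"),260,90,340,170,8,"pics/c18.png")
E
```

```text
(no output)
```

View pics/c18.png

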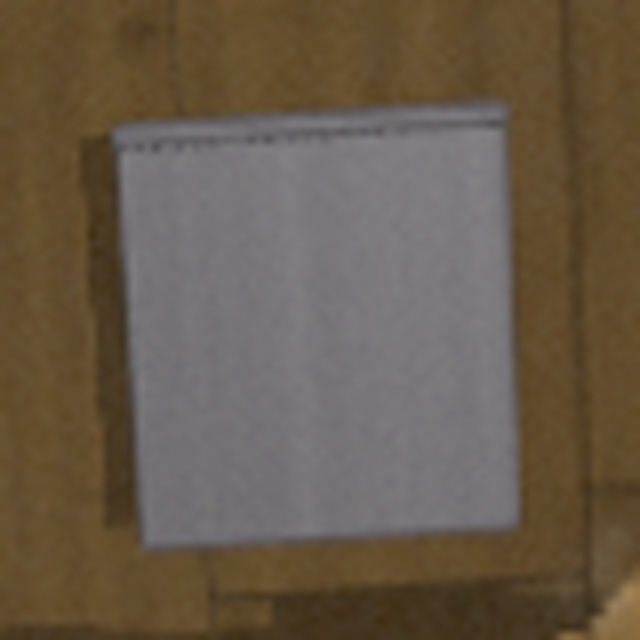

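```bash
python3 - <<'E'
from h import *
p=ldp("pics/w11.png")
g=lambda u,v:(260+(u+.5)/8-.5,90+(v+.5)/8-.5)
C0=[g(117,148),g(507,124),g(519,526),g(144,548)]
a=onz(p,C0,.042)
print(a.mean(0).round(4),[round(np.linalg.norm(a[i]-a[(i+1)%4])*1000,1) for i in range(4)])
for i in range(4): d=a[(i+1)%4]-a[i]; print(np.degrees(np.arctan2(d[1],d[0])))
x,y,_=a.mean(0)
go(x-.001,y,.009,90)
E
```

```text
[0.4719 0.2967 0.042 ] [np.float64(41.5), np.float64(42.9), np.float64(41.2), np.float64(42.8)]
-0.34170103076199654
-90.73253376694795
179.54588915652877
89.73349160349275
t=16.75 pos [0.4545 0.2417 0.2083] [-1.80e+02  1.00e-01  8.59e+01] grip 0.0872 F [ 0.3  0.  -0. ]
shift [0.0563 0.0124 0.1992] twist -0.072
```

```bash
python3 -m handwheel '[[0.087,0.03,0.006,0.04,-0.065],[0.087,0.057,0.012,0.08,-0.065],[0.087,0.057,0.012,0.13,-0.065],[0.087,0.057,0.012,0.17,-0.065],[0.087,0.057,0.012,0.199,-0.065],[0.087,0.057,0.012,0.199,-0.065],[0.087,0.057,0.012,0.199,-0.065],[0.035,0.057,0.012,0.199,-0.065],[0.035,0.057,0.012,0.199,-0.065],[0.035,0.057,0.012,0.199,-0.065],[0.035,0.057,0.012,0.199,-0.065],[0.035,0.057,0.012,0.199,-0.065],[0.035,0.057,0.012,0.199,-0.065]]' 20
python3 - <<'E'
from h import *
go(*c2w(0,300,80),86)
E
```

```text
time_s: 18.05
tool_pos: [0.4701, 0.2994, 0.0096]
tool_rot: [180.0, 0.0, 89.7]
force: [0.8, 0.3, 0.1]
grip_width: 0.0469
t=18.05 pos [0.4701 0.2994 0.0096] [180.    0.   89.7] grip 0.0469 F [0.8 0.3 0.1]
shift [-0.1544  0.0181 -0.0704] twist 0.065
```

```bash
python3 -m handwheel '[[0.035,0,0,0,0],[0.035,0,0,0,0],[0.035,0,0,0,0]]'
```

```text
time_s: 18.35
tool_pos: [0.4701, 0.2994, 0.0095]
tool_rot: [180.0, 0.0, 89.7]
force: [0.4, -0.0, 0.9]
grip_width: 0.0419
```

```bash
python3 -m handwheel '[[0.035,0,0,-0.04,0],[0.035,0,0,-0.08,0],[0.035,-0.04,0.005,-0.09,0.065],[0.035,-0.09,0.01,-0.08,0.065],[0.035,-0.13,0.018,-0.079,0.065],[0.035,-0.154,0.018,-0.079,0.065],[0.035,-0.154,0.018,-0.079,0.065],[0.035,-0.154,0.018,-0.079,0.065]]'
python3 - <<'E'
from h import *
go(*c2w(0,300,88),86)
shot("side","pics/d12.png");
crop(cv2.imread("pics/d12.png"),180,150,340,290,4,"pics/c19.png")
E
```

```text
time_s: 19.15
tool_pos: [0.4872, 0.1451, 0.0884]
tool_rot: [-180.0, -0.0, 85.9]
force: [0.5, 0.5, -1.2]
grip_width: 0.0422
t=19.15 pos [0.4872 0.1451 0.0884] [-180.    -0.    85.9] grip 0.0422 F [ 0.5  0.5 -1.2]
shift [-0.0002  0.0002  0.0004] twist -0.002
```

View pics/c19.png

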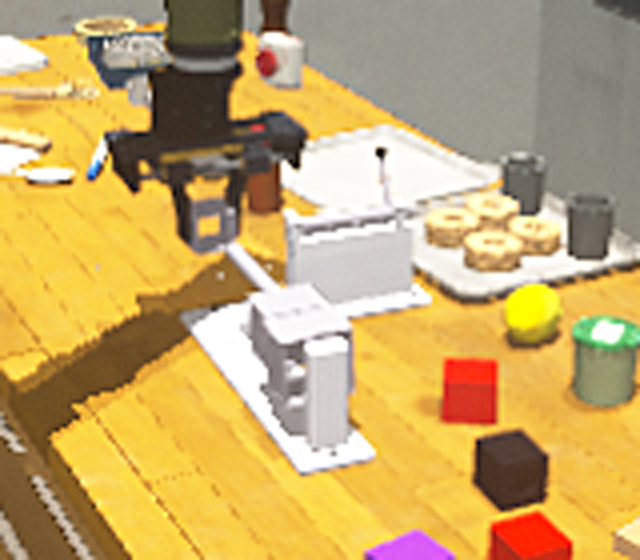

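```bash
python3 -m handwheel '[[0.035,-0.02,0,0,0],[0.035,-0.04,0,0,0],[0.035,-0.06,0,0,0],[0.035,-0.08,0,0,0],[0.035,-0.1,0,0,0],[0.035,-0.1,0,0,0]]'
python3 -m handwheel '[[0.035,-0.025,0,0,0],[0.035,-0.05,0,0,0],[0.035,-0.07,0,0.003,0],[0.035,-0.07,0,0.006,0],[0.035,-0.07,0,0.006,0],[0.035,-0.07,0,0.006,0]]'
python3 - <<'E'
from h import *
shot("side","pics/d13.png");shot("scene","pics/s13.png")
go(*c2w(0,130,82),86)
a=cv2.resize(cv2.imread("pics/s13.png")[160:280,200:360],None,fx=3,fy=3)
b=cv2.resize(cv2.imread("pics/d13.png")[160:280,190:320],None,fx=3,fy=3)
cv2.imwrite("pics/c20.png",np.hstack([a,b])[:,:800])
E
```

```text
time_s: 19.8
tool_pos: [0.4803, 0.0445, 0.0884]
tool_rot: [-180.0, 0.1, 85.9]
force: [-0.5, -0.7, -1.1]
grip_width: 0.042
time_s: 20.4
tool_pos: [0.4757, -0.0217, 0.0826]
tool_rot: [180.0, -0.1, 86.2]
force: [-0.6, 0.9, -1.3]
grip_width: 0.042
t=20.50 pos [ 0.4757 -0.0224  0.0827] [180.   -0.   86.2] grip 0.0420 F [ 0.2  0.4 -1. ]
shift [-0.0023  0.      0.0007] twist 0.003
```

View pics/c20.png

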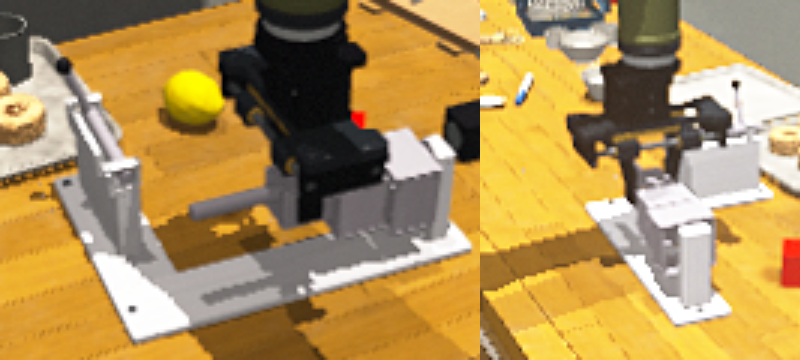

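```bash
python3 -m handwheel '[[0.075,0,0,0,0],[0.075,0,0,0,0],[0.075,0,0,0,0],[0.075,0,0,0,0],[0.075,0,0,0,0],[0.075,0,0,-0.03,0],[0.075,0,0,-0.08,0],[0.075,0,0,-0.13,0],[0.075,-0.05,0.02,-0.15,0],[0.075,-0.1,0.04,-0.15,0],[0.075,-0.15,0.06,-0.15,0],[0.075,-0.2,0.08,-0.13,0],[0.075,-0.25,0.1,-0.1,0],[0.075,-0.28,0.12,-0.1,0],[0.075,-0.29,0.12,-0.1,0],[0.075,-0.29,0.12,-0.1,0],[0.075,-0.29,0.12,-0.1,0]]'
python3 - <<'E'
from h import *
shot("wrist","pics/w14.png");shot("side","pics/d14.png");shot("scene","pics/s14.png")
go(.573,-.288,.007,86)
a=cv2.resize(cv2.imread("pics/s14.png")[160:280,200:360],None,fx=3,fy=3)
b=cv2.resize(cv2.imread("pics/d14.png")[160:280,190:320],None,fx=3,fy=3)
cv2.imwrite("pics/c21.png",np.hstack([a,b])[:,:800])
E
```

```text
time_s: 22.2
tool_pos: [0.5748, -0.3216, 0.1819]
tool_rot: [-180.0, -0.1, 86.0]
force: [0.3, -0.1, -0.3]
grip_width: 0.075
t=22.35 pos [ 0.5753 -0.32    0.1833] [180.    0.   86.1] grip 0.0751 F [-0.7 -0.1  0.4]
shift [ 0.0318 -0.0045  0.1763] twist 0.002
```

View pics/c21.png

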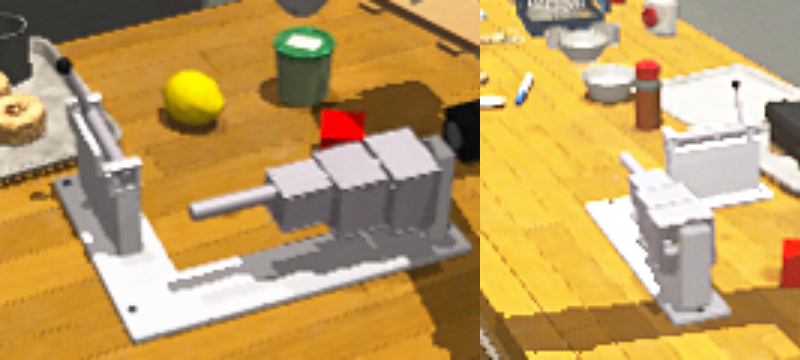

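View pics/w14.png

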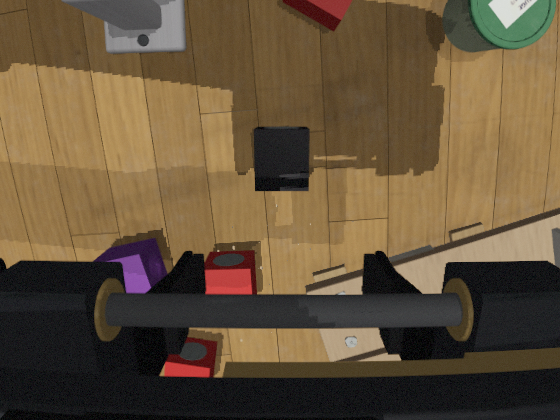

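```bash
python3 - <<'E'
from h import *
im=cv2.imread("pics/w14.png"); im=np.clip(im.astype(float)*2.5,0,255).astype(np.uint8)
crop(im,240,110,330,200,7,"pics/c22.png")
E
```

```text
(no output)
```

View pics/c22.png

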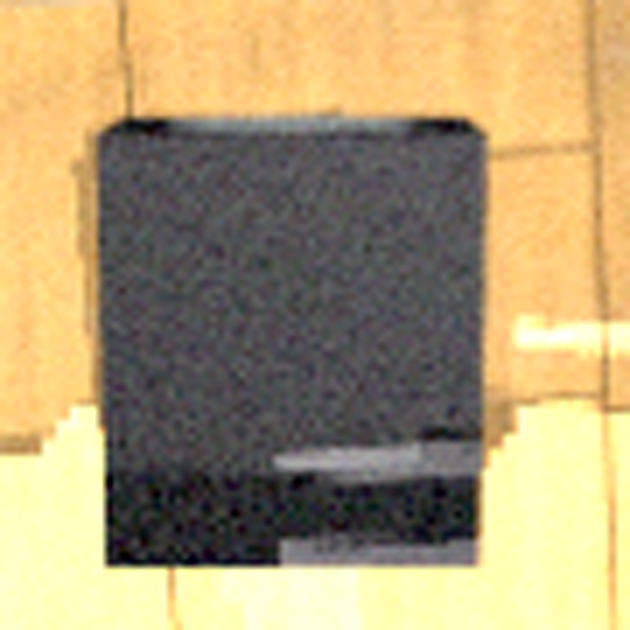

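```bash
python3 - <<'E'
from h import *
p=ldp("pics/w14.png")
g=lambda u,v:(240+(u+.5)/7-.5,110+(v+.5)/7-.5)
C0=[g(99,137),g(487,137),g(479,566),g(107,566)]
a=onz(p,C0,.044)
print(a.mean(0).round(4),[round(np.linalg.norm(a[i]-a[(i+1)%4])*1000,1) for i in range(4)])
for i in range(4): d=a[(i+1)%4]-a[i]; print(np.degrees(np.arctan2(d[1],d[0])))
x,y,_=a.mean(0)
go(x-.001,y,.008,86)
E
```

```text
[ 0.576 -0.288  0.044] [np.float64(43.7), np.float64(49.4), np.float64(43.6), np.float64(49.4)]
-4.0690368521842455
-94.17402680633126
175.94860709208143
85.90651801169699
t=22.35 pos [ 0.5753 -0.32    0.1833] [180.    0.   86.1] grip 0.0751 F [-0.7 -0.1  0.4]
shift [ 0.0319 -0.0025  0.1753] twist 0.002
```

```bash
python3 -m handwheel '[[0.075,0.02,-0.002,0.04,0],[0.075,0.032,-0.002,0.08,0],[0.075,0.032,-0.002,0.12,0],[0.075,0.032,-0.002,0.15,0],[0.075,0.032,-0.002,0.174,0],[0.075,0.032,-0.002,0.174,0],[0.075,0.032,-0.002,0.174,0],[0.035,0.032,-0.002,0.174,0],[0.035,0.032,-0.002,0.174,0],[0.035,0.032,-0.002,0.174,0],[0.035,0.032,-0.002,0.174,0],[0.035,0.032,-0.002,0.174,0],[0.035,0.032,-0.002,0.174,0],[0.035,0.032,-0.002,0.174,0]]' 30
python3 - <<'E'
from h import *
go(.484,-.08,.31,86)
E
```

```text
time_s: 23.75
tool_pos: [0.5753, -0.2901, 0.0089]
tool_rot: [180.0, 0.0, 86.0]
force: [-0.4, 0.6, 2.9]
grip_width: 0.0438
t=23.75 pos [ 0.5753 -0.2901  0.0089] [180.   0.  86.] grip 0.0438 F [-0.4  0.6  2.9]
shift [ 0.203  -0.1057 -0.3012] twist -0.000
```

```bash
python3 - <<'E'
from h import *
go(*c2w(0,180,230),86)
E
python3 -m handwheel '[[0.035,0,0,-0.05,0],[0.035,0,0,-0.1,0],[0.035,0,0,-0.15,0],[0.035,0.02,-0.01,-0.2,0],[0.035,0.07,-0.03,-0.221,0],[0.035,0.12,-0.04,-0.221,0],[0.035,0.17,-0.06,-0.221,0],[0.035,0.22,-0.08,-0.221,0],[0.035,0.26,-0.09,-0.221,0],[0.035,0.3,-0.1,-0.221,0],[0.035,0.309,-0.117,-0.221,0],[0.035,0.309,-0.117,-0.221,0],[0.035,0.309,-0.117,-0.221,0],[0.035,0.309,-0.117,-0.221,0]]'
python3 - <<'E'
from h import *
shot("wrist","pics/w15.png")
go(*c2w(0,180,230),86)
E
```

```text
t=23.75 pos [ 0.5753 -0.2901  0.0089] [180.   0.  86.] grip 0.0438 F [-0.4  0.6  2.9]
shift [ 0.3076 -0.118  -0.2212] twist -0.000
time_s: 25.15
tool_pos: [0.4804, 0.025, 0.2295]
tool_rot: [180.0, -0.0, 85.9]
force: [-0.2, 0.3, -0.9]
grip_width: 0.0438
t=25.20 pos [0.4804 0.0251 0.2294] [-1.80e+02 -1.00e-01  8.59e+01] grip 0.0438 F [-0.3 -0.7 -0.5]
shift [-0.     -0.0014 -0.0006] twist -0.003
```

View pics/w15.png

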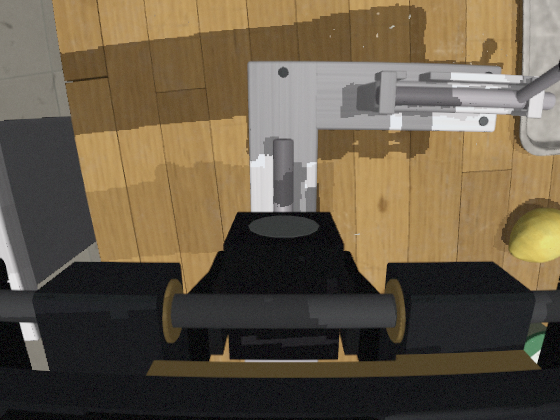

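```bash
python3 - <<'E'
from h import *
p=ldp("pics/w15.png"); im=cv2.imread("pics/w15.png")
R=Rot.from_euler("xyz",[180,0,85.9],degrees=True).as_matrix();T=np.array([.4804,.0251,.2294])
print("pred cap end ctr",proj(p,[T+R@np.array([.027,0,-.0131])]))
print("pred top near edge",proj(p,[T+R@np.array([.027,s*.022,-.0131-.022]) for s in(-1,1)]), "bottom",proj(p,[T+R@np.array([.027,s*.022,-.0131+.022]) for s in(-1,1)]))
crop(np.clip(im.astype(float)*1.8,0,255).astype(np.uint8),210,120,360,270,5,"pics/c23.png")
g=cv2.cvtColor(im,cv2.COLOR_BGR2GRAY).astype(int)
for r in (145,160,175,190,200): print(r,g[r,262:306].tolist())
print(g[130:146,283].tolist())
E
```

```text
pred cap end ctr [[281.78948895 224.80505574]]
pred top near edge [[220.83657818 243.26639208]
 [342.25855287 243.17080955]] bottom [[235.69128365 210.76171325]
 [328.30090387 210.67830522]]
145 [164, 163, 126, 124, 122, 125, 125, 123, 124, 125, 116, 76, 85, 92, 101, 105, 109, 112, 119, 122, 124, 127, 124, 119, 117, 114, 110, 109, 107, 104, 99, 116, 169, 170, 170, 168, 168, 169, 169, 169, 170, 169, 169, 167]
160 [231, 231, 229, 216, 214, 216, 219, 217, 218, 217, 208, 113, 89, 92, 98, 106, 111, 113, 119, 120, 123, 126, 120, 119, 119, 115, 110, 111, 107, 105, 98, 113, 170, 169, 170, 167, 166, 166, 167, 168, 169, 167, 168, 169]
175 [213, 212, 214, 217, 216, 215, 216, 217, 218, 216, 208, 113, 89, 90, 99, 104, 111, 112, 116, 121, 122, 96, 93, 83, 87, 87, 85, 82, 82, 80, 80, 99, 121, 122, 124, 122, 121, 121, 122, 122, 122, 123, 126, 122]
190 [212, 213, 214, 214, 214, 214, 216, 216, 217, 216, 209, 149, 78, 79, 81, 81, 83, 87, 89, 87, 92, 90, 88, 87, 86, 85, 86, 81, 80, 81, 77, 97, 121, 122, 122, 123, 123, 125, 129, 165, 164, 165, 165, 167]
200 [210, 212, 214, 214, 214, 215, 216, 218, 217, 215, 208, 92, 75, 78, 83, 83, 85, 87, 89, 88, 92, 89, 89, 87, 86, 84, 84, 83, 84, 80, 79, 97, 122, 121, 124, 121, 122, 126, 165, 164, 163, 167, 164, 163]
[169, 169, 168, 166, 167, 167, 167, 166, 125, 77, 105, 121, 125, 126, 127, 127]
```

View pics/c23.png

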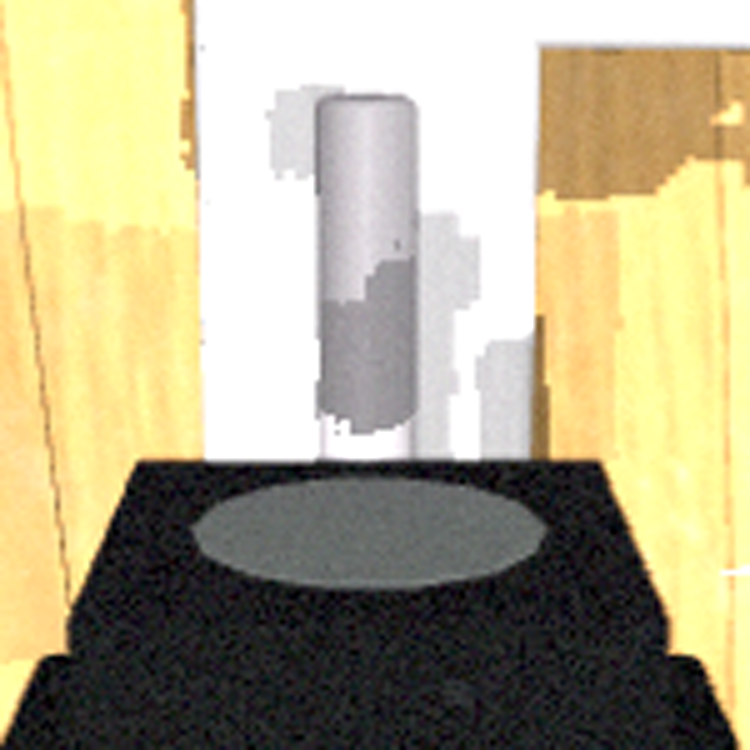

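```bash
python3 - <<'E'
from h import *
p=ldp("pics/w15.png")
a=onz(p,[(281.6,144),(281.6,199)],.100);print(a,np.degrees(np.arctan2(*(a[0]-a[1])[[1,0]])))
a=onz(p,[(283.1,144),(283.1,199)],.100);print(a,np.degrees(np.arctan2(*(a[0]-a[1])[[1,0]])))
print(onz(p,[(281.6,137.2)],.108))
p=ldp("pics/w4.png");b=[(279-2,36-1),(278.2-2,99),(277.6-2,139),(276.5-2,204)]
a=onz(p,b,.1);print(a,onz(p,[(277.1,28.2)],.108))
E
```

```text
[[0.48304538 0.0720362  0.1       ]
 [0.47982391 0.02843472 0.1       ]] 85.77441354259668
[[0.48420057 0.07195218 0.1       ]
 [0.48102362 0.02834758 0.1       ]] 85.8329058912353
[[0.48351125 0.07782653 0.108     ]]
[[ 0.48173058  0.07114521  0.1       ]
 [ 0.47704169  0.00540846  0.1       ]
 [ 0.47382853 -0.03765192  0.1       ]
 [ 0.46807353 -0.11216039  0.1       ]] [[0.48227585 0.07639471 0.108     ]]
```

```bash
sed -i 's/^QC=.*/QC=np.array([0.4662,-0.1529,np.radians(-4.2)])/' h.py; python3 - <<'E'
from h import *
go(*c2w(0,280,87),85.8)
E
```

```text
t=25.20 pos [0.4804 0.0251 0.2294] [-1.80e+02 -1.00e-01  8.59e+01] grip 0.0438 F [-0.3 -0.7 -0.5]
shift [ 0.1013 -0.001   0.1425] twist 0.001
```

```bash
python3 -m handwheel '[[0.035,0.05,-0.001,0,0],[0.035,0.1,-0.001,0.02,0],[0.035,0.101,-0.001,0.06,0],[0.035,0.101,-0.001,0.1,0],[0.035,0.101,-0.001,0.13,0],[0.035,0.101,-0.001,0.142,0],[0.035,0.101,-0.001,0.142,0],[0.035,0.101,-0.001,0.142,0],[0.035,0.101,-0.001,0.142,0]]'
python3 - <<'E'
from h import *
shot("side","pics/d16.png");shot("scene","pics/s16.png")
go(*c2w(0,280,87),85.8)
a=cv2.resize(cv2.imread("pics/s16.png")[180:260,200:330],None,fx=3,fy=3,interpolation=2)
b=cv2.resize(cv2.imread("pics/d16.png")[170:250,210:340],None,fx=3,fy=3,interpolation=2)
cv2.imwrite("pics/c24.png",np.hstack([a,b])[:,:800])
E
```

```text
time_s: 26.1
tool_pos: [0.4876, 0.1275, 0.0892]
tool_rot: [179.8, -0.0, 85.9]
force: [0.6, -0.1, -0.9]
grip_width: 0.0437
t=26.20 pos [0.4873 0.1273 0.089 ] [179.8   0.   85.9] grip 0.0440 F [-0.1  0.5 -0.3]
shift [-0.001  -0.0005  0.002 ] twist 0.003
```

View pics/c24.png

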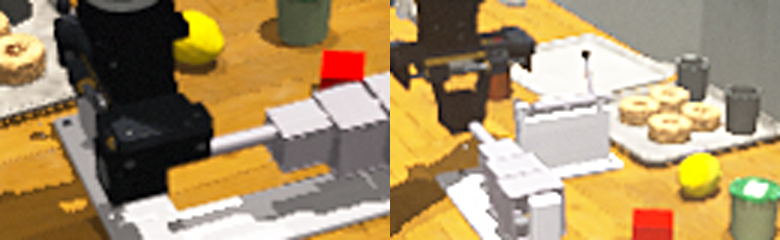

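```bash
python3 -m handwheel '[[0.035,-0.012,-0.0005,0.002,0.002],[0.035,-0.022,-0.0005,0.002,0.002],[0.035,-0.022,-0.0005,0.002,0.002],[0.035,-0.022,-0.0005,0.002,0.002],[0.035,-0.022,-0.0005,0.002,0.002]]'
python3 - <<'E'
from h import *
shot("side","pics/d17.png");shot("scene","pics/s17.png")
go(*c2w(0,258,87),85.8)
a=cv2.resize(cv2.imread("pics/s17.png")[180:250,220:290],None,fx=5,fy=5,interpolation=2)
b=cv2.resize(cv2.imread("pics/d17.png")[180:250,210:280],None,fx=5,fy=5,interpolation=2)
cv2.imwrite("pics/c25.png",np.hstack([a,b])[:,:800])
E
```

```text
time_s: 26.7
tool_pos: [0.4842, 0.1058, 0.0858]
tool_rot: [180.0, -0.0, 85.9]
force: [0.5, 0.6, -0.4]
grip_width: 0.044
t=26.80 pos [0.4841 0.1059 0.0857] [180.   -0.   85.9] grip 0.0439 F [ 0.2  0.5 -0.5]
shift [-0.0014  0.0011 -0.0013] twist 0.002
```

View pics/c25.png

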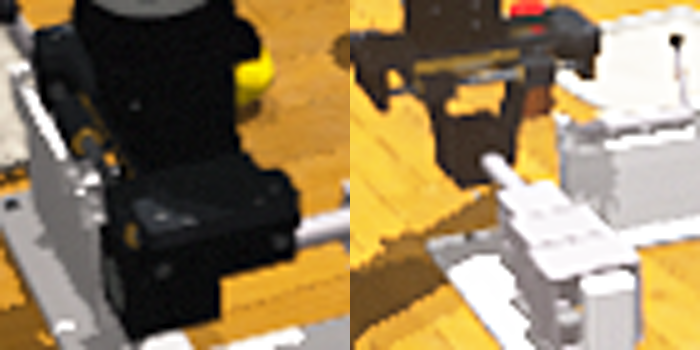

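```bash
python3 - <<'E'
from h import *
ps=P("side"); im=cv2.imread("pics/d17.png")
im=np.clip(im.astype(float)*3,0,255).astype(np.uint8)
T=np.array([.4841,.1059,.0857]);R=Rot.from_euler("xyz",[180,0,85.9],degrees=True).as_matrix()
c=proj(ps,[T+R@np.array([.002-.025,sy*.022,-.0131+sz*.022]) for sy,sz in((-1,-1),(1,-1),(1,1),(-1,1),(0,0))]+[c2w(0,230,100)])
print(c)
big=cv2.resize(im[185:235,215:265],None,fx=12,fy=12,interpolation=2)
for i,u in enumerate(c): cv2.circle(big,tuple(int(round(a)) for a in ((u-[215,185]+.5)*12)),3,(0,255,0) if i<4 else ((0,0,255) if i==4 else (255,0,0)),-1)
cv2.imwrite("pics/c26.png",big)
E
```

```text
[[231.07389244 207.42980218]
 [241.80481549 205.83286855]
 [241.97223843 216.16334324]
 [231.36374942 217.85408003]
 [236.58141083 211.84453065]
 [237.37720187 212.11656286]]
```

View pics/c26.png

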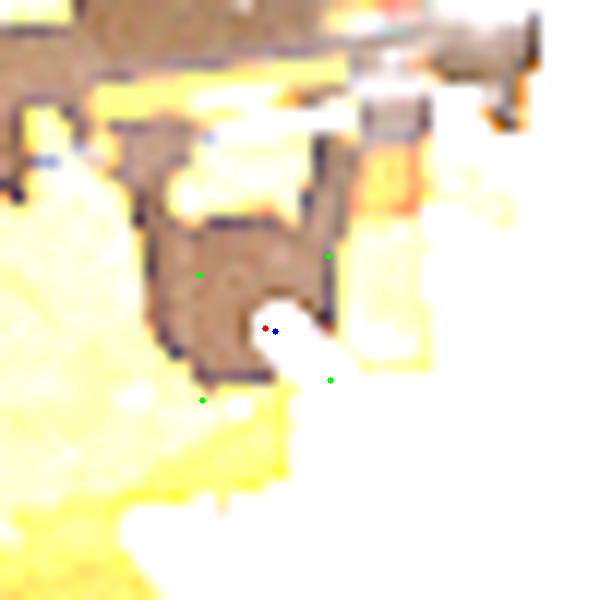

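```bash
python3 -m handwheel '[[0.035,-0.004,0.0008,-0.0005,0],[0.035,-0.008,0.0008,-0.0005,0],[0.035,-0.012,0.0008,-0.0005,0],[0.035,-0.016,0.0008,-0.0005,0],[0.035,-0.016,0.0008,-0.0005,0]]'
python3 - <<'E'
from h import *
shot("side","pics/d18.png")
go(*c2w(0,223,87),85.8)
im=cv2.imread("pics/d18.png")
im=np.clip(im.astype(float)*3,0,255).astype(np.uint8)
cv2.imwrite("pics/c27.png",cv2.resize(im[185:235,215:265],None,fx=12,fy=12,interpolation=2))
E
```

```text
time_s: 27.3
tool_pos: [0.4837, 0.0885, 0.0859]
tool_rot: [-180.0, 0.0, 85.8]
force: [-0.1, 0.4, -1.5]
grip_width: 0.0439
t=27.35 pos [0.4837 0.0889 0.086 ] [-180.     0.    85.8] grip 0.0438 F [ 1.2  0.4 -0.9]
shift [-0.0194  0.0003 -0.001 ] twist 0.000
```

View pics/c27.png

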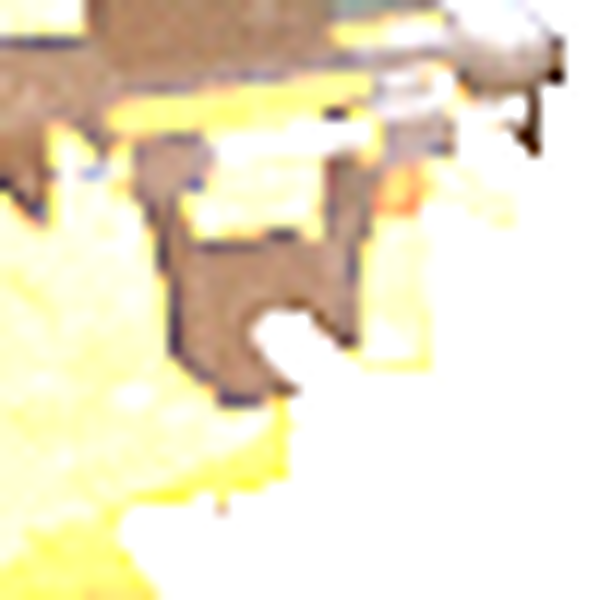

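```bash
python3 -m handwheel '[[0.035,-0.005,0,-0.0005,0],[0.035,-0.01,0,-0.0005,0],[0.035,-0.015,0,-0.0005,0],[0.035,-0.018,0,-0.0005,0],[0.035,-0.018,0,-0.0005,0],[0.035,-0.018,0,-0.0005,0]]'
python3 -m handwheel '[[0.035,-0.0015,0,0,0],[0.035,-0.003,0,0,0],[0.035,-0.003,0,0,0]]'
python3 - <<'E'
from h import *
go(*c2w(0,223,87),85.8)
E
```

```text
time_s: 27.95
tool_pos: [0.4824, 0.0714, 0.0865]
tool_rot: [180.0, -0.0, 85.9]
force: [-0.4, 0.2, -1.4]
grip_width: 0.0438
time_s: 28.25
tool_pos: [0.4822, 0.0693, 0.0866]
tool_rot: [180.0, -0.1, 85.9]
force: [-0.0, 2.7, -1.7]
grip_width: 0.0438
t=28.25 pos [0.4822 0.0693 0.0866] [ 1.80e+02 -1.00e-01  8.59e+01] grip 0.0438 F [-0.   2.7 -1.7]
shift [ 0.0002  0.0003 -0.0004] twist 0.002
```

```bash
python3 -m handwheel '[[0.035,-0.0015,0,0,0],[0.035,-0.0015,0,0,0]]'
python3 -m handwheel '[[0.07,0,0,0,0],[0.07,0,0,0,0],[0.07,0,0,0,0],[0.07,0,0,0,0],[0.07,0,0,0,0],[0.07,0,0,0,0]]'
python3 - <<'E'
from h import *
shot("scene","pics/s19.png")
go(*c2w(0,223,87),85.8)
E
```

```text
time_s: 28.45
tool_pos: [0.4822, 0.0693, 0.0866]
tool_rot: [180.0, -0.2, 86.0]
force: [0.8, 5.8, -4.9]
grip_width: 0.0437
time_s: 29.05
tool_pos: [0.4821, 0.0668, 0.0865]
tool_rot: [180.0, 0.0, 85.9]
force: [0.6, -0.1, 0.0]
grip_width: 0.0698
t=29.10 pos [0.4821 0.0669 0.0865] [180.    0.   85.9] grip 0.0697 F [-0.2  0.3 -0.2]
shift [ 0.0026  0.0003 -0.0005] twist 0.001
```

```bash
python3 - <<'E'
from h import *
go(*c2w(150,190,260),85.8)
E
python3 -m handwheel '[[0.07,0,0,-0.04,0],[0.07,0,0,-0.09,0],[0.07,0,0,-0.14,0],[0.07,0,0.04,-0.17,0],[0.07,-0.01,0.09,-0.173,0],[0.07,-0.03,0.13,-0.173,0],[0.07,-0.03,0.15,-0.173,0],[0.07,-0.03,0.15,-0.173,0],[0.07,-0.03,0.15,-0.173,0],[0.07,-0.03,0.15,-0.173,0]]'
python3 - <<'E'
from h import *
shot("wrist","pics/w20.png");shot("scene","pics/s20.png");shot("side","pics/d20.png")
go(*c2w(150,190,260),85.8)
a=cv2.resize(cv2.imread("pics/s20.png")[160:280,200:360],None,fx=3,fy=3)
b=cv2.resize(cv2.imread("pics/d20.png")[160:280,210:340],None,fx=3,fy=3)
cv2.imwrite("pics/c28.png",np.hstack([a,b])[:,:800])
E
```

```text
t=29.10 pos [0.4821 0.0669 0.0865] [180.    0.   85.9] grip 0.0697 F [-0.2  0.3 -0.2]
shift [-0.0306  0.1502 -0.1735] twist 0.001
time_s: 30.1
tool_pos: [0.6285, 0.0274, 0.2597]
tool_rot: [-180.0, 0.0, 86.0]
force: [-0.3, 0.0, 0.3]
grip_width: 0.0699
t=30.25 pos [0.6288 0.0266 0.26  ] [1.80e+02 1.00e-01 8.59e+01] grip 0.0701 F [-0.4 -0.5 -0. ]
shift [-0.001  0.001  0.   ] twist 0.002
```

View pics/w20.png

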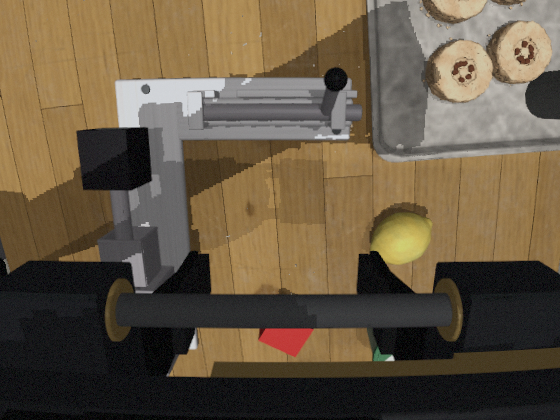

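View pics/c28.png

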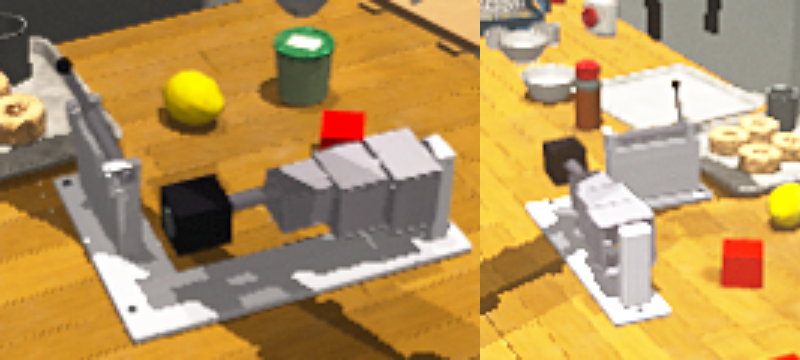

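```bash
python3 - <<'E'
from h import *
from scipy.optimize import least_squares
p=ldp("pics/w20.png"); im=cv2.imread("pics/w20.png")
g=cv2.cvtColor(im,cv2.COLOR_BGR2GRAY); sub=(g[60:100,318:356]<45).astype(np.uint8)
n,l,s,c=cv2.connectedComponentsWithStats(sub); i=1+np.argmax(s[1:,4]); print(s[i],c[i]+[318,60])
u=c[i]+[318,60]-[1.6,1.1]
f=lambda q:proj(p,[c2w(190-q[0],263+62*np.sin(q[1]),100+62*np.cos(q[1]))])[0]-u
r=least_squares(f,[5,.4],x_scale=[1,.1]);print(r.x,r.fun)
b,a=r.x
go(*c2w(190-b,263+42*np.sin(a),100+42*np.cos(a)-18.7),85.8)
crop(im,280,50,380,150,6,"pics/c29.png")
E
```

```text
[  6   7  23  25 436] [335.21330275  79.11697248]
[7.20921252 0.37984397] [ 0.00000000e+00 -1.42108547e-13]
t=30.25 pos [0.6288 0.0266 0.26  ] [1.80e+02 1.00e-01 8.59e+01] grip 0.0701 F [-0.4 -0.5 -0. ]
shift [0.0877 0.0339 0.1396] twist 0.002
```

View pics/c29.png

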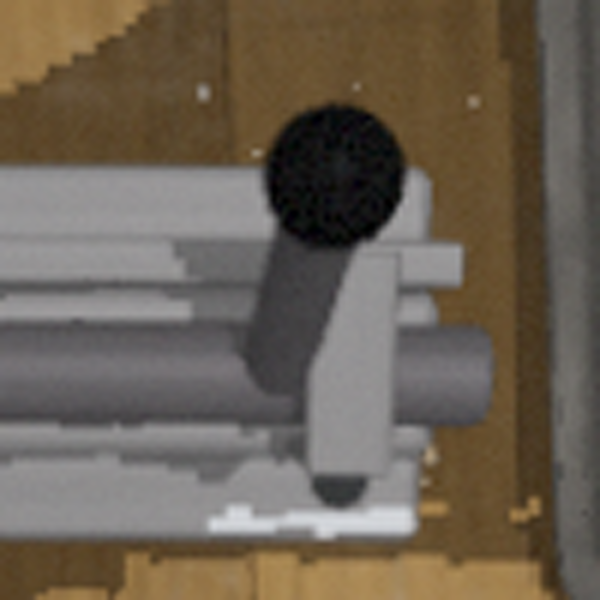

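```bash
python3 -m handwheel '[[0.06,0.04,0.015,0,0],[0.06,0.0875,0.034,0,0],[0.06,0.0875,0.034,0.05,0],[0.06,0.0875,0.034,0.09,0],[0.06,0.0875,0.034,0.12,0],[0.06,0.0875,0.034,0.139,0],[0.06,0.0875,0.034,0.139,0],[0.06,0.0875,0.034,0.139,0]]'
python3 - <<'E'
from h import *
shot("wrist","pics/w21.png")
go(*c2w(190-7.2,263+42*np.sin(.38),100+42*np.cos(.38)-18.7),85.8)
E
```

```text
time_s: 31.05
tool_pos: [0.6703, 0.1112, 0.1219]
tool_rot: [179.9, -0.0, 85.9]
force: [-0.3, -0.0, 0.4]
grip_width: 0.0599
t=31.10 pos [0.6707 0.1115 0.1227] [ 1.798e+02 -1.000e-01  8.590e+01] grip 0.0599 F [-0.4  0.9  0.9]
shift [-0.     -0.0018  0.0024] twist 0.001
```

View pics/w21.png

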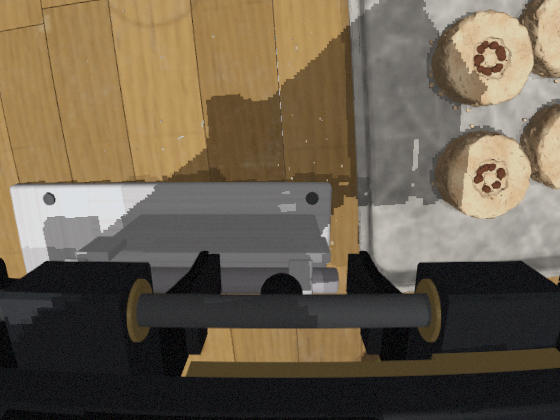

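```bash
python3 -m handwheel '[[0.005,0,-0.001,0.001,0],[0.005,0,-0.001,0.001,0],[0.005,0,-0.001,0.001,0],[0.005,0,-0.001,0.001,0],[0.005,0,-0.001,0.001,0],[0.005,0,-0.001,0.001,0],[0.005,0,-0.001,0.001,0],[0.005,0,-0.001,0.001,0],[0.005,0,-0.001,0.001,0]]' 10
python3 - <<'E'
from h import *
shot("scene","pics/s22.png");shot("side","pics/d22.png")
go(*c2w(100,263+42*np.sin(.38),100+42*np.cos(.38)-18.7),85.8)
a=cv2.resize(cv2.imread("pics/s22.png")[150:270,180:340],None,fx=3,fy=3)
b=cv2.resize(cv2.imread("pics/d22.png")[150:270,220:350],None,fx=3,fy=3)
cv2.imwrite("pics/c30.png",np.hstack([a,b])[:,:800])
E
```

```text
time_s: 32.0
tool_pos: [0.6689, 0.1112, 0.1195]
tool_rot: [180.0, 0.0, 85.9]
force: [1.0, -0.3, -0.4]
grip_width: 0.0148
t=32.10 pos [0.6689 0.1111 0.1195] [180.    0.   85.9] grip 0.0146 F [ 0.7 -0.3  0. ]
shift [ 0.0005 -0.0828 -0.0008] twist 0.001
```

View pics/c30.png

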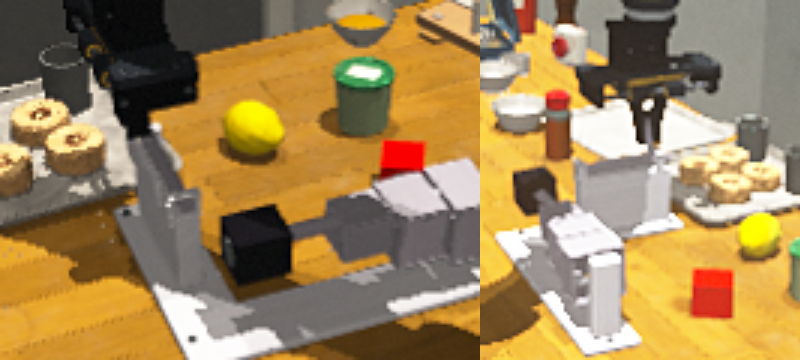

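```bash
python3 -m handwheel '[[0.005,0,0,0,0],[0.005,0,-0.01,0,0],[0.005,0,-0.02,0,0],[0.005,0,-0.03,0,0],[0.005,0,-0.04,0,0],[0.005,0,-0.04,0,0]]'
python3 - <<'E'
from h import *
shot("scene","pics/s23.png");shot("side","pics/d23.png")
go(*c2w(100,263+42*np.sin(.38),100+42*np.cos(.38)-18.7),85.8)
a=cv2.resize(cv2.imread("pics/s23.png")[150:270,180:340],None,fx=3,fy=3)
b=cv2.resize(cv2.imread("pics/d23.png")[150:270,220:350],None,fx=3,fy=3)
cv2.imwrite("pics/c31.png",np.hstack([a,b])[:,:800])
E
```

```text
time_s: 32.7
tool_pos: [0.6265, 0.1144, 0.1194]
tool_rot: [-179.9, 0.1, 86.0]
force: [-1.7, 1.1, -0.6]
grip_width: 0.0145
t=32.80 pos [0.6276 0.1144 0.1194] [-179.9    0.    85.9] grip 0.0147 F [-1.6 -0.2 -0.2]
shift [ 0.0003 -0.0414 -0.0008] twist 0.002
```

View pics/c31.png

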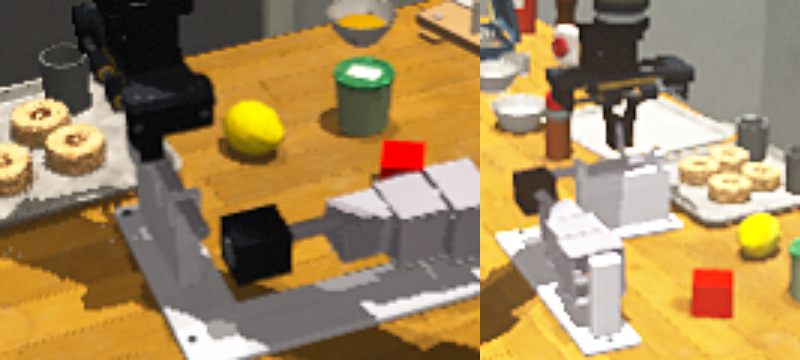

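```bash
python3 -m handwheel '[[0.005,0,-0.01,0,0],[0.005,0,-0.02,0,0],[0.005,0,-0.03,0,0],[0.005,0,-0.038,0,0],[0.005,0,-0.042,0,0],[0.005,0,-0.042,0,0],[0.005,0,-0.042,0,0]]'
python3 -m handwheel '[[0.005,0,-0.003,0,0],[0.005,0,-0.003,0,0],[0.005,0,-0.003,0,0]]'
python3 - <<'E'
from h import *
go(*c2w(100,263+42*np.sin(.38),100+42*np.cos(.38)-18.7),85.8)
E
```

```text
time_s: 33.5
tool_pos: [0.5862, 0.1172, 0.1195]
tool_rot: [-179.9, 0.0, 85.9]
force: [-1.2, 0.6, 0.8]
grip_width: 0.0145
time_s: 33.8
tool_pos: [0.5841, 0.1174, 0.1195]
tool_rot: [180.0, -0.0, 85.9]
force: [0.6, 0.9, -0.8]
grip_width: 0.0145
t=33.80 pos [0.5841 0.1174 0.1195] [180.   -0.   85.9] grip 0.0145 F [ 0.6  0.9 -0.8]
shift [ 0.0004  0.0022 -0.0008] twist 0.001
```

```bash
python3 -m handwheel '[[0.005,0,-0.002,0,0],[0.005,0,-0.002,0,0],[0.005,0,-0.002,0,0]]'
python3 -m handwheel '[[0.005,0,-0.002,0,0],[0.005,0,-0.002,0,0],[0.005,0,-0.002,0,0]]'
python3 - <<'E'
from h import *
shot("wrist","pics/w24.png");shot("scene","pics/s24.png");shot("side","pics/d24.png")
go(*c2w(100,263+42*np.sin(.38),100+42*np.cos(.38)-18.7),85.8)
a=cv2.resize(cv2.imread("pics/s24.png")[150:270,180:340],None,fx=3,fy=3)
b=cv2.resize(cv2.imread("pics/d24.png")[150:270,220:350],None,fx=3,fy=3)
cv2.imwrite("pics/c32.png",np.hstack([a,b])[:,:800])
E
```

```text
time_s: 34.1
tool_pos: [0.5834, 0.1168, 0.1198]
tool_rot: [179.8, -0.0, 85.8]
force: [4.7, -0.5, -1.9]
grip_width: 0.0147
time_s: 34.4
tool_pos: [0.5831, 0.1162, 0.1201]
tool_rot: [179.7, -0.0, 85.8]
force: [9.9, -1.1, -2.9]
grip_width: 0.0143
t=34.55 pos [0.5831 0.1162 0.1201] [179.7  -0.   85.8] grip 0.0145 F [ 9.1 -1.6 -3. ]
shift [ 0.0016  0.0032 -0.0002] twist -0.001
```

View pics/c32.png

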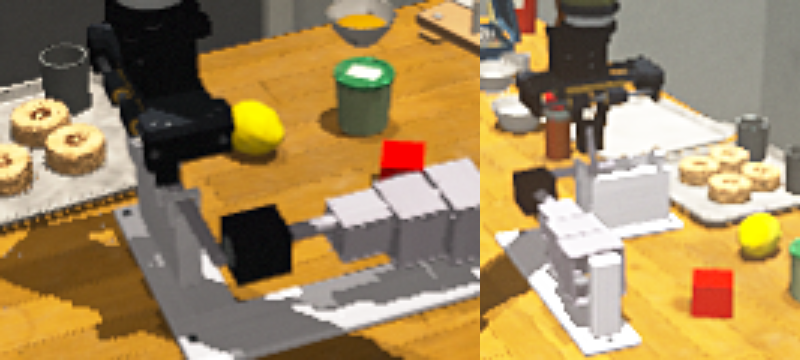

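View pics/w24.png

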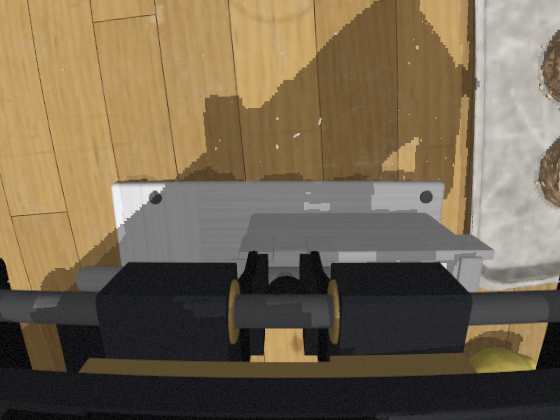

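```bash
python3 -m handwheel '[[0.005,0,0.006,0,0],[0.005,0,0.006,0,0],[0.005,0,0.006,0,0],[0.005,0.005,0.006,0.0025,0],[0.005,0.011,0.006,0.006,0],[0.005,0.015,0.006,0.009,0],[0.005,0.0195,0.006,0.013,0],[0.005,0.023,0.006,0.017,0],[0.005,0.0265,0.006,0.022,0],[0.005,0.0265,0.006,0.022,0]]' 12
python3 - <<'E'
from h import *
shot("scene","pics/s25.png");shot("side","pics/d25.png")
go(*c2w(100,263+42*np.sin(.38),100+42*np.cos(.38)-18.7),85.8)
a=cv2.resize(cv2.imread("pics/s25.png")[150:270,180:340],None,fx=3,fy=3)
b=cv2.resize(cv2.imread("pics/d25.png")[150:270,220:350],None,fx=3,fy=3)
cv2.imwrite("pics/c33.png",np.hstack([a,b])[:,:800])
E
```

```text
time_s: 35.55
tool_pos: [0.5874, 0.1452, 0.0969]
tool_rot: [-180.0, -0.1, 86.0]
force: [1.4, 2.8, 1.5]
grip_width: 0.0143
t=35.65 pos [0.5874 0.1448 0.0975] [-1.80e+02 -1.00e-01  8.59e+01] grip 0.0138 F [0.2 4.1 2.4]
shift [-0.0272  0.0008 -0.0229] twist 0.002
```

View pics/c33.png

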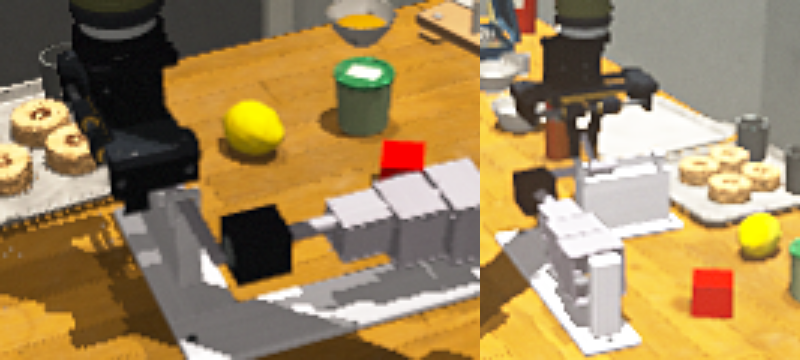

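```bash
python3 - <<'E'
from h import *
a=cv2.resize(cv2.imread("pics/d24.png")[170:230,230:290],None,fx=6.6,fy=6.6,interpolation=2)
b=cv2.resize(cv2.imread("pics/d25.png")[170:230,230:290],None,fx=6.6,fy=6.6,interpolation=2)
cv2.imwrite("pics/c34.png",np.hstack([a,b]))
ps=P("side")
for al in (.38,.6,.8,1.0): print(al,proj(ps,[c2w(100,263+62*np.sin(al),100+62*np.cos(al)),c2w(100,263+12*np.sin(al),100+12*np.cos(al))])-[230,170])
E
```

```text
0.38 [[25.91353714 20.43879475]
 [27.61632515 32.65921268]]
0.6 [[24.82330404 20.9880951 ]
 [27.40169753 32.74751392]]
0.8 [[23.97747357 22.08427979]
 [27.23289704 32.94629643]]
1.0 [[23.30087757 23.69425154]
 [27.09598867 33.24947046]]
```

View pics/c34.png

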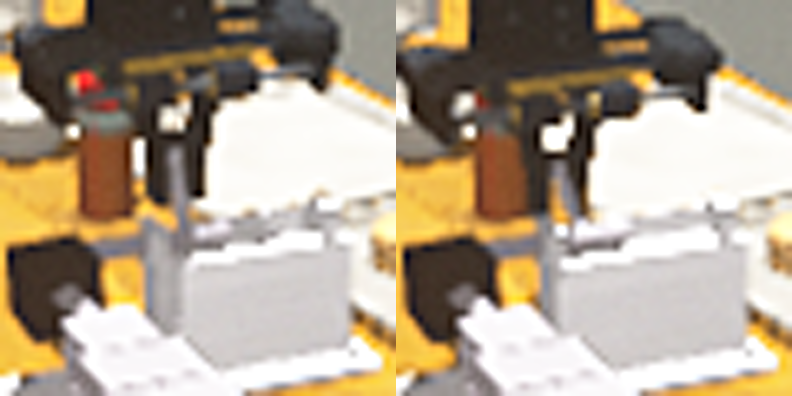

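```bash
python3 -m handwheel '[[0.04,0,0,0,0],[0.04,0,0,0,0],[0.04,0,0,0,0],[0.04,0,0,-0.03,0],[0.04,0,0,-0.07,0],[0.04,-0.01,0.0005,-0.1,0],[0,-0.01,0.0005,-0.1,0],[0,-0.01,0.0005,-0.1,0],[0,-0.01,0.0005,-0.1,0],[0,-0.01,0.0005,-0.1,0],[0,-0.01,0.0005,-0.1,0]]' 10
python3 - <<'E'
from h import *
shot("wrist","pics/w26.png");shot("side","pics/d26.png")
go(*c2w(100,302,160),85.8)
crop(cv2.imread("pics/d26.png"),230,160,310,240,7,"pics/c35.png")
E
```

```text
time_s: 36.75
tool_pos: [0.587, 0.1336, 0.1964]
tool_rot: [-179.9, 0.0, 85.9]
force: [-0.8, -0.1, -0.5]
grip_width: 0.0081
t=36.85 pos [0.5873 0.1337 0.1968] [-179.9    0.    85.9] grip 0.0031 F [ 0.4 -0.1  1. ]
shift [0.0073 0.0003 0.0368] twist 0.002
```

View pics/w26.png

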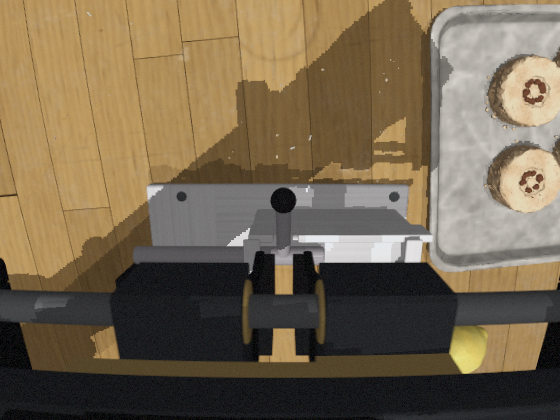

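View pics/c35.png

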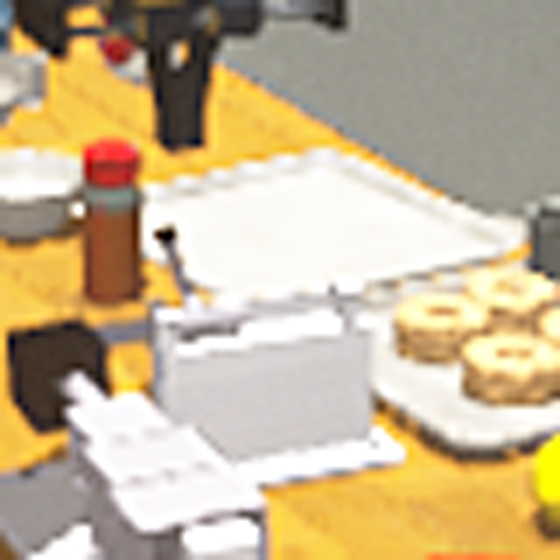

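```bash
python3 - <<'E'
from h import *
from scipy.optimize import least_squares
p=ldp("pics/w26.png")
u=np.array([283.3,200.3])-[1.6,1.1]
f=lambda q:proj(p,[c2w(190-q[0],263+62*np.sin(q[1]),100+62*np.cos(q[1]))])[0]-u
r=least_squares(f,[90,.8],x_scale=[1,.1]);print(r.x)
go(*c2w(100,304,150),85.8)
E
```

```text
[91.07734132  0.97585486]
t=36.85 pos [0.5873 0.1337 0.1968] [-179.9    0.    85.9] grip 0.0031 F [ 0.4 -0.1  1. ]
shift [0.0093 0.0003 0.0468] twist 0.002
```

```bash
python3 -m handwheel '[[0,0.007,0,0.02,0],[0,0.008,0,0.04,0],[0,0.008,0,0.056,0],[0,0.008,0,0.064,0],[0,0.008,0,0.072,0],[0,0.008,0,0.079,0],[0,0.008,0,0.085,0],[0,0.008,0,0.089,0],[0,0.008,0,0.089,0]]'
python3 -m handwheel '[[0,0,0,0.002,0],[0,0,0,0.002,0]]'
python3 -m handwheel '[[0,0,0,0.002,0],[0,0,0,0.002,0]]'
```

```text
time_s: 37.75
tool_pos: [0.5884, 0.1417, 0.1087]
tool_rot: [180.0, -0.0, 85.9]
force: [0.3, 0.5, 1.2]
grip_width: 0.0002
time_s: 37.95
tool_pos: [0.589, 0.1418, 0.1081]
tool_rot: [179.9, 0.0, 85.9]
force: [-1.1, -0.9, 7.2]
grip_width: 0.0002
time_s: 38.15
tool_pos: [0.5902, 0.1418, 0.1076]
tool_rot: [179.7, 0.0, 85.8]
force: [-1.6, -1.9, 13.7]
grip_width: 0.0001
```

```bash
python3 -m handwheel '[[0,0,0,-0.03,0],[0,0,0,-0.07,0],[0,-0.01,0,-0.1,0],[0,-0.05,0,-0.13,0],[0,-0.1,0.01,-0.16,0],[0,-0.12,0.02,-0.16,0],[0,-0.12,0.02,-0.16,0],[0,-0.12,0.02,-0.16,0]]'
python3 - <<'E'
from h import *
from scipy.optimize import least_squares
shot("wrist","pics/w27.png");shot("side","pics/d27.png");shot("scene","pics/s27.png")
a=cv2.resize(cv2.imread("pics/s27.png")[150:270,200:360],None,fx=3,fy=3)
b=cv2.resize(cv2.imread("pics/d27.png")[150:270,220:350],None,fx=3,fy=3)
cv2.imwrite("pics/c36.png",np.hstack([a,b])[:,:800])
print(get_obs()["tool_pos"],get_obs()["force"])
E
```

```text
time_s: 38.95
tool_pos: [0.5995, 0.0197, 0.2643]
tool_rot: [-180.0, -0.0, 85.8]
force: [-0.7, 0.4, 0.0]
grip_width: 0.0005
[0.59880532 0.02227761 0.26422485] [ 0.09057173  0.20597196 -0.3456618 ]
```

View pics/w27.png

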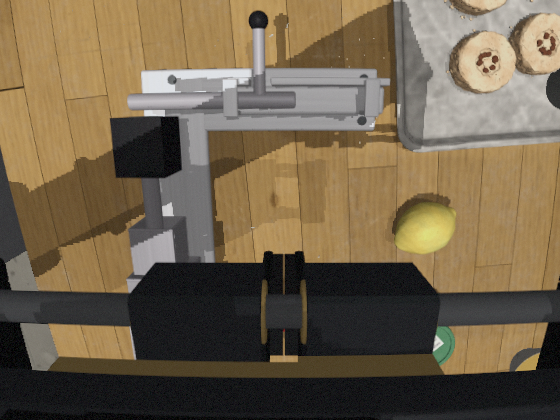

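View pics/c36.png

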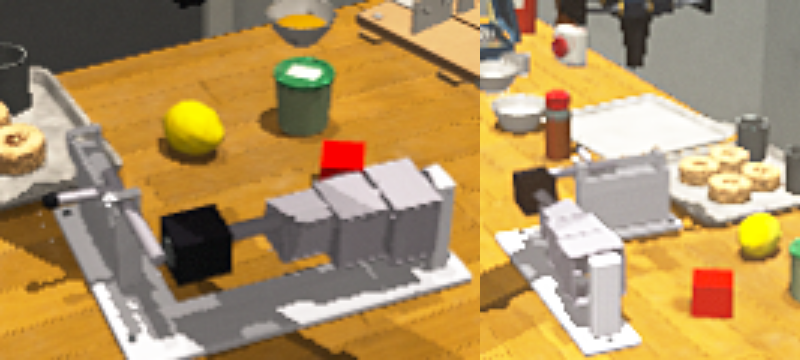

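```bash
python3 - <<'E'
from h import *
from scipy.optimize import least_squares
p=ldp("pics/w27.png")
u=np.array([258.5,20])-[1.6,1.1]
f=lambda q:proj(p,[c2w(190-q[0],263+62*np.sin(q[1]),100+62*np.cos(q[1]))])[0]-u
for g0 in(1.2,1.6): print(least_squares(f,[90,g0],x_scale=[1,.1]).x)
# bar tip and cap top +y edge (z=.122)
tip=onz(p,[(130-1.6,101.5-1.1)],.100)[0]; cap=onz(p,[(112.5-1.6,118-1),(179-1.6,118-1),(181-1.6,176.5-1),(116-1.6,176.5-1)],.122)
R=np.array([[np.cos(QC[2]),np.sin(QC[2])],[-np.sin(QC[2]),np.cos(QC[2])]])
print("bar end",(R@(tip[:2]-QC[:2])*1000).round(1)); print("cap",((cap[:,:2]-QC[:2])@R.T*1000).round(1))
E
```

```text
[89.68139056  1.35940547]
[89.68138053  1.35940392]
bar end [-11.8 264.1]
cap [[-18.8 250.9]
 [ 36.2 249.8]
 [ 34.6 202.4]
 [-21.1 202.9]]
```

```bash
python3 -c "
from cell import *
print(sign_off())"
```

```text
the job is handed in; nothing more can be done
None
```

I threaded the three frames that were there (66, 58 and 42 mm; no 50 mm frame was seen) onto the rod, largest at the post. Then I pushed the black cap home, slid the bolt across and turned its handle down into the notch. I handed the job in at about 39 s; no verdict was reported.

- **Frames and cap:** The last pictures show the frames in order of size. The cap stopped against the rod when pushed (about 6 N), and its middle measures about 226 mm along the rod (home is 225).
- **Bolt:** It reads about 89.7 mm across, with the bar's end at x ≈ -12 mm.
- **Handle:** The two readings of its angle disagreed. From its ball in the picture it came out at 1.36 rad, an insensitive measure near level. Pressing down on it met the stop at 107.6 mm, which fits 1.5 rad. Both are above the 1.25 needed.
- **Cap's sideways position:** My last picture check of this was poor. The block measured about 55 mm wide instead of 44, I think because a side face was included. I relied on the free fit over the rod, where the force stayed low.
- **Bystanders:** The spice jar and the tub were not touched in any move. The 42 mm frame was shifted a few centimetres partway through, so I measured it again before picking it up.

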